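# Bring up the tool rest and lock its cam clamp

## Robot

A 6-joint arm with a two-finger parallel gripper is mounted at the origin on the work surface. World frame = base frame: x ahead of the robot, y to its left, z up, the work surface at z = 0. Lengths are in m, angles in rad, forces in N, time in s.
With the tool pointing down it reaches from about 0.35 to 0.775 m from the base axis. Payload 7.3 kg.
Tool frame: the origin (TCP) lies on the front face of the gripper's body, between the roots of the fingers; the fingertips stand 66 mm ahead of it and the grasp point (between the pads) lies 47 mm ahead of it; z points along the fingers, y is the direction in which the jaws open and shut (so a half turn about z gives the same grasp; the last joint's range is limited). The gripper opens to 92 mm and grips with 3 to 60 N. Pads are 19 mm wide; open, the fingers measure 130 mm over their backs; the gripper's body (75 mm by 190 mm) begins 47 mm behind the grasp point.
Start: joints at [-1.338, 0.342, 1.524, -0, 1.275, -0.146], TCP at [0.194, -0.488, 0.292] pointing down, gripper open.
Joint ranges: [-2.53, 2.53], [-0.77, 2.02], [0.04, 2.7], [-1, 4.14], [0.28, 2.66], [-3.11, 3.11]. Speed limits (rad/s): [2.57, 2.57, 3.14, 3.14, 3.14, 3.14].

## Interface

Orientations are given as [roll, pitch, yaw] about the fixed x, y, z axes, in that order (R = Rz(yaw) Ry(pitch) Rx(roll)).
In Python, from cell import observe, read_camera, hand_in, search_frame, tip_of gives the robot as it stands. The module is installed in compiled form; this text tells all that it offers.
- The arm moves only by the tool apply_moves, never from a script. Its argument "motion" is a list of rows, each an object with "offset": the shift along the tool's x, y, z in mm, a list of three; "rotation": the turn, a rotation vector about the tool's x, y, z in rad, a list of three. In form: [{"offset": [x, y, z], "rotation": [rx, ry, rz]}, ...]. A call has 1 to 12 rows; each row shifts and turns the pose as measured when the row begins, along the tool's axes as they then stand; what a row does not reach is not made up. A row lasts 1/12 s, in which the tool goes at most 41.7 mm and 7.16 degrees, less where a joint would pass 70% of its speed; a pose out of reach is approached as far as the arm can. A call with a gripper value outside its range is refused whole. "grip" is the closure, from 0 (fully open) to 1 (shut), set as the call begins (left out, the last holds). The fingers move at their own pace and stop on an object; "grip_force" is the grip in N (left out, the last holds). Time passes only in rows, so rows that do not move let the fingers close. It gives the time, the measured TCP pose, the force and the opening at its end, in the units of the state.
- observe(): the state, without advancing time (a new reading comes with each control period).
- read_camera(name): name is "scene" or "top" or "wrist"; returns a dict with "img" (384x512x3 uint8, red, green, blue), "camera_matrix" (3x3 intrinsics, pixels), "D" ([k1, k2, p1, p2, k3] as OpenCV has them; the pictures are not rectified), "R" (3x3) and "t" (3): a world point X has camera coordinates R X + t; the wrist camera has in their place "tool_from_camera" (4x4, takes a point from camera to tool coordinates, whose origin is the TCP and whose axes are the flange's). Camera axes: x right, y down, z forward; pixel columns grow to the right and rows downward; lengths in m; the calibration is good to about 2 mm. A picture is of the moment at which its call begins: read the wrist's pose just before it. There is no depth.
- hand_in(): hands the job in, once; it reports no verdict.
Trained networks look in a picture, given as the dict that the camera call returned (one of the last four; its "shot" number tells which), for a name from the list of things; names that differ only in an ending like _2 or _b are one class to them, and where a whole thing is asked for, a point or a joint stands for the part that bears it (a point fixed in the world has none). Each returns a list of dicts, best first, with "score" (0 to 1); they miss things now and then, are a little off and sometimes report something else, mostly with a low value. They report only what shows in the picture. A call takes as long as a camera call.
- search_frame(query, picture): "location" ([x, y, z] in m, in world coordinates, good to about 4 mm: the middle of the surface that is visible of it).
- tip_of(query, picture): "location" ([x, y, z] in m, in world coordinates, good to about 4 mm: a listed point, or the origin of a listed thing).
The state is a dict: "time": time; "qpos": joint angles; "qvel": joint speeds; "joint_efforts": joint torques, N m; "tool_pos": TCP position; "tool_rot": TCP orientation; "contact_force": force on the tool from outside, world axes, zero at the start; "torque": the same for the moment, N m; "opening": finger opening in m.
Only numpy, scipy, OpenCV 4.12 (cv2) and the standard library are available. Lean on these libraries where they do the work, as an engineer would, in place of code of your own. Each camera call takes 0.05 s, during which the arm holds its last target.

## Task

The tool rest's clamp on the wood lathe has gone slack: flip its cam lever open, slide the tool rest along the bed until the headstock end of its bar is level with the back face of the bowl blank, and take up the wing nut clockwise until it is just finger-tight, which is where its wings stand square across the bed. Then flip the lever fully closed so that the clamp grips at its proper tension with the rest still in place. Do not knock the blank, the lamp or the headstock, and leave the loose things lying about where they are.

Things in the scene. Friction and masses are not known exactly. Their poses are not given: they have to be found in the camera images.
- lathe: Bed of a grey bench-top wood lathe, fixed. Origin on the bench under the bed's centre line; y runs along the bed to the headstock (robot's left), x across it away from the robot, z up. Two flat ways, together 110 mm wide (x -55 to 55) with a 40 mm slot between, top 90 mm above the bench, from y = -320 to 460 mm. The spindle axis is at x = 0, 190 mm up.
- blank_back (a point): Centre of the back face (the one towards the chuck) of the wooden bowl blank held in the chuck: a disc 120 mm across and 40 mm thick on the spindle axis; its free face is 40 mm from this point towards -y of the lathe. Axes as the lathe's. How far it sticks out of the chuck varies.
- banjo (a joint): Position (m) of the tool rest's base (a low grey casting 70 mm wide lying across the ways, with an arm towards the robot): lathe-frame y of its middle, of the wing nut's axis and of the lever's pivot. Grows towards the headstock, -0.195 to 0.075. Slides with about 12 N of friction while the lever is open; the tightened clamp holds it. Can be dragged by the tool rest's bar.
- rest_end (a point): Headstock-side end of the tool rest's bar, at its top edge. The bar is dark steel, parallel to the bed, 310 mm long, 14 mm thick, 28 mm high (155 to 183 mm above the bench), fixed to the base; its middle is 79 mm nearer the robot than the bed's centre line, this end 155 mm from the base's middle. Its lathe-frame y must become that of blank_back.
- rest_grip (a point): A good place to pinch the bar from above, across its 14 mm: middle of its section, 85 mm from the base's middle on the side away from the headstock, 169 mm above the bench.
- cam_lever (a joint): Angle (rad) of the cam lever: 0 = fully closed, leaning 45 degrees from upright away from the headstock; 1.57 = fully open, leaning 45 degrees towards the headstock; end stops at both. It swings about lever_pivot in the upright plane along the bed, and stays where it is left. It needs 0.15 to 0.25 N m, so 2 to 4 N sideways at its ball; that push also acts on the sliding base.
- lever_ball (a point): Centre of the black ball knob, 36 mm across, at the end of the cam lever, 100 mm from the pivot. 181 mm above the bench at either end of the swing, 210 mm when upright.
- lever_pivot (a point): Pivot of the cam lever, 110 mm above the bench, 148 mm nearer the robot than the bed's centre line.
- wing_nut (a joint): Angle (rad) of the two-winged nut on the upright clamp stud; grows clockwise seen from above (tightening). At 3.0 it is finger-tight with the lever open and its wings lie along the lathe's x axis, square across the bed; at a reading n they lie 3.0 - n rad anticlockwise of that. Starts 1.2 to 2.4 rad short. No hard stop; turns with 0.12 N m. Right tension: within about 0.6 rad of 3.0.
- nut_grip (a point): Middle of the wing nut's wings, on its axis, 171 mm above the bench: an upright flat bar 84 mm long, 12 mm thick, 30 mm high (24 at the middle; 156 to 186 mm above the bench; moves 1.5 mm with the cam). To be pinched across its 12 mm from above. The steel saddle below it is 142 mm up. The tool rest's bar passes 72 mm from the nut's axis on the robot's side.
- clamp_plate: Steel plate 92 x 50 x 12 mm hanging on the stud under the ways, hidden. Drawn up by the nut and by the closing cam (1.5 mm lift) it presses on the bed's underside: about 75 N with the nut at 3.0 and the lever closed, 32 N more or less for each rad of nut.
- blank: The bowl blank itself, fixed in the chuck; origin and size as blank_back. Not to be struck.
- headstock: The lathe's headstock, same origin and axes as the lathe: a casting 150 mm wide, top 290 mm up, at y = 270 to 460 mm; its 92 mm chuck sticks out to y = 200 mm. Not to be struck.
- lamp: Black gooseneck work lamp, fixed on top of the headstock (origin at its foot), turned differently each time. Its shade, 75 mm across, hangs beside the chuck on the far side of the bed, about 145 mm from the foot towards -y of the lamp's frame and 100 mm towards its x; lowest point about 350 mm above the bench. Not to be struck.
- sand_block_mid (a point): Bystander: cork sanding block 100 x 45 x 35 mm lying on the ways at the end away from the headstock; its centre.
- oil_bottle_mid (a point): Bystander: tall amber bottle, 70 mm across, 250 mm tall, standing on the bench between the robot and the bed, close by the lever's swing; point 100 mm up its axis.
- small_bowl_mid (a point): Bystander: small turned wooden bowl, 110 mm across, 50 mm tall, on the bench beyond the bed; half-way up its axis.
- chuck_key_mid (a point): Bystander: T-shaped steel chuck key, 105 mm long with a 100 mm cross bar, 16 mm thick, lying on the bench between the robot and the bed; point on its shank 8 mm up.

How it is judged:
By the outcome, as a careful person would: the job done as asked, in the order asked, and still so for the second after the job is handed in, with the robot touching nothing.
It also fails if it takes over 72 s, if anything falls off the work surface, if the arm or the gripper's body presses on something with over 40 N, if the wrist force passes 120 N, or if a joint passes its speed limit or range.

## Working session

There is one attempt and no reset: what is moved stays moved. The work goes in short steps, Python scripts to look and compute and a tool call to move; the robot and the scene stay as the last step left them, time stands still between calls to the robot, and variables do not carry over. Pictures are saved under pics/ and viewed, and the job is handed in when it is done.

Besides the shell and the picture viewer there is one more tool, called by a JSON object that holds its "name" and its "arguments", one argument or row to a line. apply_moves: Moves the arm, as the interface text tells. Its arguments: {"type":"object","properties":{"motion":{"type":"array"},"grip":{"type":"number"},"grip_force":{"type":"number"}},"required":["motion"]}

```bash
mkdir -p pics; python3 - <<'E'
from cell import *
import cv2
s=observe(); print({k:(s[k]) for k in s})
for n in ["scene","top","wrist"]:
    p=read_camera(n); cv2.imwrite(f"pics/{n}0.png",p["img"][:,:,::-1]); print(n,p["shot"])
    if n!="wrist":
        print(p["R"],p["t"])
        for q in ["lathe","blank_back","rest_end","rest_grip","lever_ball","lever_pivot","nut_grip","lamp","headstock","oil_bottle_mid","sand_block_mid","chuck_key_mid","small_bowl_mid"]:
            r=tip_of(q,p); print(q,[(x["location"],x["score"]) for x in r[:2]])
E
```

```text
{'time': 0.0, 'qpos': array([-1.33800241e+00,  3.42717093e-01,  1.52502324e+00,  3.71313678e-06,
        1.27540100e+00, -1.46047120e-01]), 'qvel': array([-1.38686418e-03, -4.21976166e-04,  1.06639711e-03,  3.94840133e-04,
       -4.49953586e-05, -6.02737230e-04]), 'joint_efforts': array([-1.19395327e-04, -4.31243598e+01, -2.44213468e+01,  7.15467031e-02,
        5.58741507e-02, -1.32240607e-04]), 'tool_pos': array([ 0.19409414, -0.48746926,  0.29154564]), 'tool_rot': array([-3.14006098e+00, -2.28889564e-04,  3.78839775e-01]), 'contact_force': array([ 0.28947827, -0.28451496, -0.41206084]), 'torque': array([ 0.00100718,  0.00381158, -0.01150642]), 'opening': 0.09168982385363696}
scene 1
[[-0.38433576  0.92310402  0.01284453]
 [ 0.57984686  0.25219979 -0.77470825]
 [-0.71837569 -0.29030023 -0.63218837]] [ 0.14692934 -0.21471853  1.45737687]
lathe [([0.6091, -0.0446, 0.0006], 0.84)]
blank_back [([0.6232, 0.1321, 0.1917], 0.72)]
rest_end [([0.5318, -0.001, 0.1835], 0.75)]
rest_grip [([0.5085, -0.243, 0.1692], 0.87), ([0.5367, -0.0006, 0.1845], 0.36)]
lever_ball []
lever_pivot [([0.4457,
[... 386 characters left out ...]
8)]
top 2
[[ 0.09199199 -0.99575591 -0.00276382]
 [-0.97547278 -0.08956005 -0.20107675]
 [ 0.19997583  0.02119349 -0.97957159]] [0.0305872  0.5862723  1.27728984]
lathe [([0.6119, -0.0406, 0.001], 0.77)]
blank_back [([0.6272, 0.1286, 0.1878], 0.86)]
rest_end [([0.5329, -0.0066, 0.1876], 0.73)]
rest_grip [([0.5097, -0.2407, 0.1681], 0.98)]
lever_ball [([0.4423, -0.2061, 0.192], 0.82)]
lever_pivot [([0.45, -0.1486, 0.1065], 0.83)]
nut_grip [([0.598, -0.1662, 0.1718], 0.47)]
lamp [([0.6543, 0.346, 0.29], 0.86)]
headstock []
oil_bottle_mid [([0.372, 0.1113, 0.1028], 0.79)]
sand_block_mid [([0.5851, -0.3244, 0.1091], 0.8)]
chuck_key_mid []
small_bowl_mid [([0.7891, 0.0321, 0.0305], 0.97)]
wrist 3
```

View pics/scene0.png

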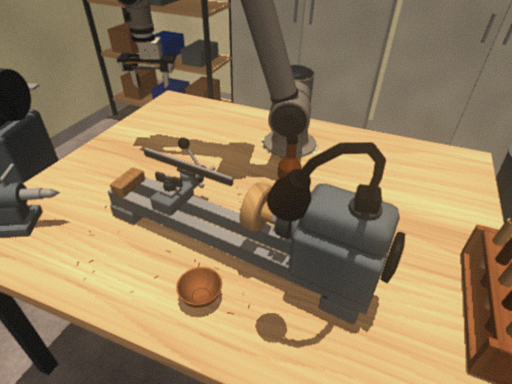

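View pics/top0.png

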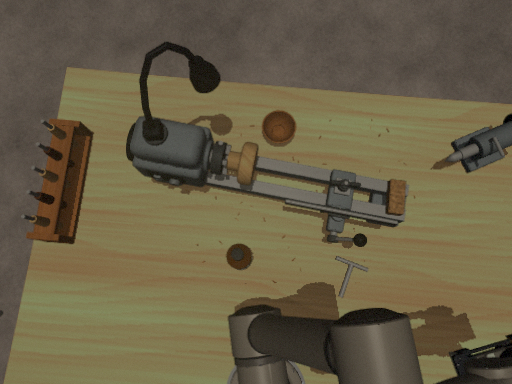

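View pics/wrist0.png

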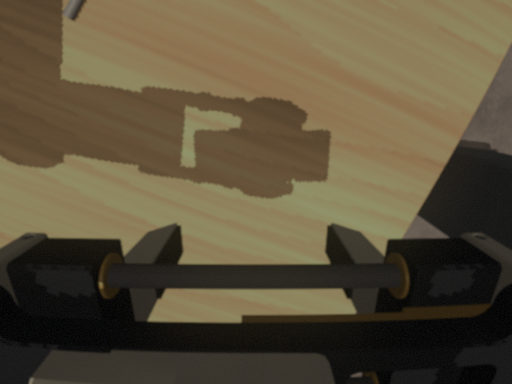

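The scene shows the headstock and lamp at right and the rest's bar at left. In the top view the lever ball is at (360,240), the pivot at about (333,238), the bottle at (238,257) and the nut at about (343,183), so the lever leans away from the headstock. Next I'll fit a lathe model to the detections.

```bash
cat > h.py <<'E'
from cell import *
import cv2, numpy as np, json
from scipy.optimize import least_squares
from scipy.spatial.transform import Rotation as Ro
# lathe-frame model points: f(b,yb)
M={"lathe":lambda b,yb:(0,0,0),"blank_back":lambda b,yb:(0,yb,.19),"rest_end":lambda b,yb:(-.079,b+.155,.183),
"rest_grip":lambda b,yb:(-.079,b-.085,.169),"lever_pivot":lambda b,yb:(-.148,b,.110),"nut_grip":lambda b,yb:(0,b,.171)}
def collect(shots):
    D=[]
    for cam in shots:
        p=read_camera(cam)
        for q in M:
            for r in tip_of(q,p)[:1]:
                if r["score"]>.4: D.append((q,r["location"]))
    return D
def fit(D):
    def w(p,l): 
        x,y,a=p[:3];c,s=np.cos(a),np.sin(a)
        return np.array([x+c*l[0]-s*l[1],y+s*l[0]+c*l[1],l[2]])
    def f(p): return np.concatenate([w(p,M[q](p[3],p[4]))-np.array(l) for q,l in D])*1000
    r=least_squares(f,[.61,-.04,-.09,-.1,.17],loss="soft_l1",f_scale=5,x_scale=[.01]*5)
    return r.x,f(r.x).reshape(-1,3)
def toworld(p,l):
    x,y,a=p[:3];c,s=np.cos(a),np.sin(a)
    return np.array([x+c*l[0]-s*l[1],y+s*l[0]+c*l[1],l[2]])
def tolathe(p,w):
    x,y,a=p[:3];c,s=np.cos(a),np.sin(a);d=np.array(w)[:2]-[x,y]
    return np.array([c*d[0]+s*d[1],-s*d[0]+c*d[1],w[2]])
E
python3 - <<'E'
from h import *
D=collect(["top","scene"]*3)
p,res=fit(D); print(p.round(4))
for (q,l),r in zip(D,res): print(q,r.round(1))
json.dump([p.tolist(),D and [(q,list(map(float,l))) for q,l in D]],open("fit0.json","w"))
for n in ["top","scene"]:
    pic=read_camera(n)
    for q in ["lever_ball","oil_bottle_mid","sand_block_mid","lamp"]:
        for r in tip_of(q,pic)[:1]: print(n,q,r["location"],r["score"],tolathe(p,r["location"]).round(4))
for k in M: print(k,toworld(p,M[k](p[3],p[4])).round(4))
# crop views
p1=read_camera("top");cv2.imwrite("pics/topc.png",cv2.resize(p1["img"][130:290,200:430,::-1],None,fx=3.4,fy=3.4,interpolation=cv2.INTER_CUBIC))
p1=read_camera("scene");cv2.imwrite("pics/scc.png",cv2.resize(p1["img"][110:270,100:330,::-1],None,fx=3.4,fy=3.4,interpolation=cv2.INTER_CUBIC))
E
```

```text
[ 0.6088 -0.0416 -0.0953 -0.1227  0.1678]
lathe [-2.1 -0.8 -2.8]
blank_back [ 1.8 -0.8  2.8]
rest_end [ 1.5  2.1 -6.7]
rest_grip [-1.5  1.9  1.8]
lever_pivot [ 2.8 -2.3  0.6]
nut_grip [0.1 1.8 0.7]
lathe [1.5 1.1 1.2]
blank_back [ 42.4 445.3  82.5]
rest_end [-1.8  0.3 -0.3]
rest_grip [ 3.3  2.9 -0.3]
lever_pivot [ 1.8 -0.9 -3.3]
nut_grip [-0.6 -2.5  0.6]
lathe [-3.6 -2.  -2.3]
blank_back [-3.   0.6  2.4]
rest_end [-0.2  2.6 -5. ]
rest_grip [-1.3  2.7  1.5]
lever_pivot [ 1.9 -0.1  2.8]
nut_grip [ -28.8 -293.4  -16.6]
lathe [-0.8  2.5 -0.9]
blank_back [ 0.3 -4.1 -0.6]
rest_end [-258.   -32.7  163.3]
rest_grip [ 3.   2.3 -2. ]
lever_pivot [ 2.2 -1.4 -1.6]
nut_grip [-3.  -1.1 -0.6]
lathe [-1.7 -4.6 -1.3]
blank_back [ 0.3 -0.5  2.6]
rest_end [-0.2  2.3 -2.9]
rest_grip [-4.2 -0.1  1.1]
nut_grip [-0.1  1.9 -2.2]
lathe [-0.6  4.4 -2.5]
blank_back [ 1.3 -1.9 -2.3]
rest_end [-0.2 -3.   1.3]
rest_grip [ 2.   1.4 -0.7]
lever_pivot [ 4.6 -1.5 -2.8]
nut_grip [ 2.7  1.9 -3.6]
top lever_ball [0.4421, -0.2049, 0.1929] 0.58 [-0.1504 -0.1784  0.1929]
top oil_bottle_mid [0.3732, 0.1108, 0.1009] 0.67 [-0.249   0.1293  0.1009]
top sand_block_mid [0.5968, -0.1642, 0.1764] 0.68 [-0.0002 -0.1232  0.1764]
top lamp [0.649, 0.3454, 0.2895] 0.6 [0.0032 0.3891 0.2895]
scene lever_ball [0.4436, -0.2108, 0.1906] 0.61 [-0.1483 -0.1842  0.1906]
scene oil_bottle_mid [0.371, 0.1068, 0.0978] 0.83 [-0.2508  0.1251  0.0978]
scene sand_block_mid [0.5851, -0.3195, 0.1075] 0.74 [ 0.0029 -0.2789  0.1075]
scene lamp [0.6536, 0.3465, 0.2898] 0.65 [0.0077 0.3906 0.2898]
lathe [ 0.6088 -0.0416  0.    ]
blank_back [0.6247 0.1254 0.19  ]
rest_end [ 0.5332 -0.0019  0.183 ]
rest_grip [ 0.5104 -0.2408  0.169 ]
lever_pivot [ 0.4498 -0.1496  0.11  ]
nut_grip [ 0.5971 -0.1637  0.171 ]
```

View pics/topc.png

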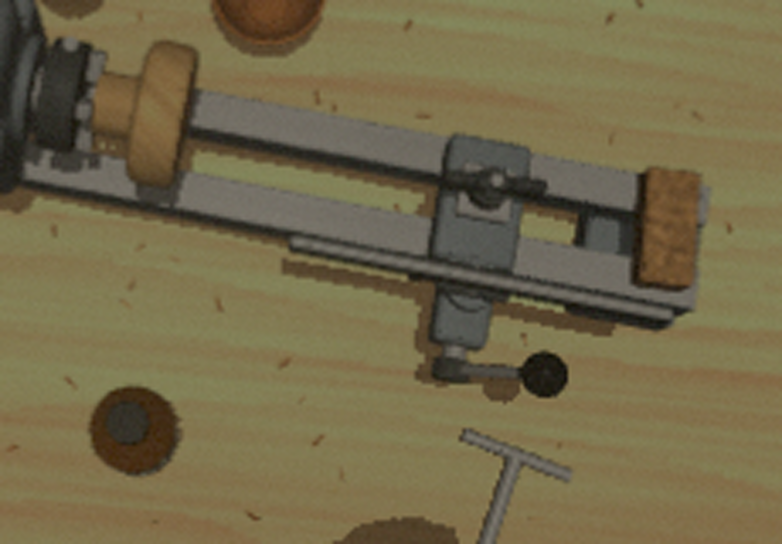

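View pics/scc.png

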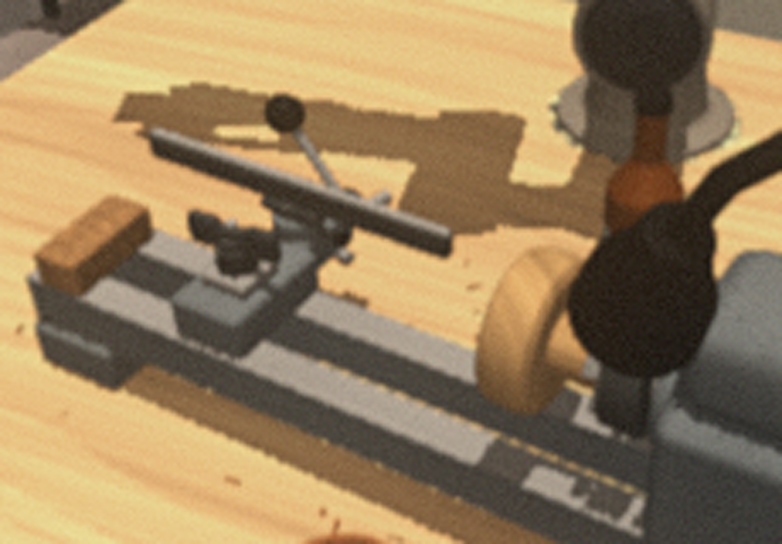

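```bash
cat >> h.py <<'E'
def plan(tp,trot,n=None,start=None,step=36.,rstep=.11):
    s=observe(); p0=np.array(s["tool_pos"]);R0=Ro.from_euler("xyz",s["tool_rot"])
    if start is not None: p0,R0=np.array(start[0]),Ro.from_euler("xyz",start[1])
    tp=np.array(tp);R1=Ro.from_euler("xyz",trot)
    rv=(R0.inv()*R1).as_rotvec(); d=np.linalg.norm(tp-p0)*1000
    if n is None: n=int(max(np.ceil(d/step),np.ceil(np.linalg.norm(rv)/rstep),1))
    rows=[]
    for i in range(n):
        Ri=R0*Ro.from_rotvec(rv*i/n)
        o=Ri.inv().apply((tp-p0)/n)*1000
        rows.append({"offset":[round(float(v),1)+0 for v in o],"rotation":[round(float(v),4)+0 for v in rv/n]})
    print(n,json.dumps(rows))
def L(l,z=None): # lathe xy -> world TCP
    p=json.load(open("fit0.json"))[0]; return toworld(p,l)
YAW=json.load(open("fit0.json"))[0][2]
E
python3 - <<'E'
from h import *
plan(L((-.146,-.181,.30)),[np.pi,0,YAW])
print(L((-.146,-.181,.30)))
E
```

```text
11 [{"offset": [30.7, -15.2, -0.7], "rotation": [0.0, 0.0, 0.0431]}, {"offset": [30.0, -16.5, -0.7], "rotation": [0.0, 0.0, 0.0431]}, {"offset": [29.3, -17.8, -0.7], "rotation": [0.0, 0.0, 0.0431]}, {"offset": [28.5, -19.0, -0.7], "rotation": [0.0, 0.0, 0.0431]}, {"offset": [27.6, -20.2, -0.7], "rotation": [0.0, 0.0, 0.0431]}, {"offset": [26.7, -21.4, -0.7], "rotation": [0.0, 0.0, 0.0431]}, {"offset": [25.8, -22.5, -0.7], "rotation": [0.0, 0.0, 0.0431]}, {"offset": [24.8, -23.6, -0.7], "rotation": [0.0, 0.0, 0.0431]}, {"offset": [23.8, -24.7, -0.7], "rotation": [0.0, 0.0, 0.0431]}, {"offset": [22.7, -25.7, -0.7], "rotation": [0.0, 0.0, 0.0431]}, {"offset": [21.6, -26.6, -0.7], "rotation": [0.0, 0.0, 0.0431]}]
[ 0.446196   -0.20787061  0.3       ]
```

{"name": "apply_moves", "arguments": {
  "motion": [
    {"offset": [31,-15,-1],"rotation": [0,0,0.043]},
    {"offset": [30,-16.5,-1],"rotation": [0,0,0.043]},
    {"offset": [29,-18,-1],"rotation": [0,0,0.043]},
    {"offset": [28.5,-19,-1],"rotation": [0,0,0.043]},
    {"offset": [27.5,-20,-1],"rotation": [0,0,0.043]},
    {"offset": [27,-21.5,-1],"rotation": [0,0,0.043]},
    {"offset": [26,-22.5,-1],"rotation": [0,0,0.043]},
    {"offset": [25,-23.5,-1],"rotation": [0,0,0.043]},
    {"offset": [24,-25,-1],"rotation": [0,0,0.043]},
    {"offset": [22.5,-25.5,-1],"rotation": [0,0,0.043]},
    {"offset": [21.5,-26.5,0],"rotation": [0,0,0.043]}
  ],
  "grip": 0.35
}}

```text
time: 5.07
tool_pos: [0.456, -0.2038, 0.3022]
tool_rot: [3.138, -0.001, -0.129]
contact_force: [1.4, -1.2, -0.8]
opening: 0.0596
```

```bash
python3 - <<'E'
from h import *
s=observe();print(s["time"],s["tool_pos"],s["tool_rot"],s["opening"],s["contact_force"])
p=read_camera("wrist");cv2.imwrite("pics/w1.png",p["img"][:,:,::-1])
for q in ["lever_ball","lever_pivot"]: print(tip_of(q,p)[:1])
for r in tip_of("lever_ball",p)[:1]: print(tolathe(json.load(open("fit0.json"))[0],r["location"]))
plan(L((-.146,-.181,.30)),[np.pi,0,YAW])
E
```

```text
5.0667 [ 0.45602346 -0.20381922  0.30219337] [ 3.13770452e+00 -1.40802433e-03 -1.28700296e-01] 0.05955765764986477 [ 1.37590231 -1.20309752 -0.75033054]
[{'location': [0.4412, -0.2101, 0.191], 'score': 0.94}]
[{'location': [0.4476, -0.1501, 0.1105], 'score': 0.82}]
[-0.15076114 -0.18369476  0.191     ]
1 [{"offset": [-8.6, 4.3, 1.7], "rotation": [0.0037, -0.0003, -0.0282]}]
```

View pics/w1.png

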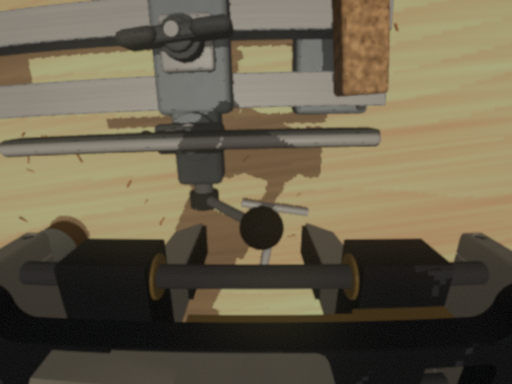

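The wrist image shows the ball at (261,228), between the fingers. The wings run from (120,40) to (230,22). Descend to cage the ball.

```bash
python3 - <<'E'
from h import *
plan(L((-.148,-.182,.249)),[np.pi,0,YAW],n=3)
E
```

```text
3 [{"offset": [-3.5, 1.7, 17.6], "rotation": [0.0012, -0.0001, -0.0094]}, {"offset": [-3.6, 1.7, 17.6], "rotation": [0.0012, -0.0001, -0.0094]}, {"offset": [-3.6, 1.7, 17.6], "rotation": [0.0012, -0.0001, -0.0094]}]
```

{"name": "apply_moves", "arguments": {
  "motion": [
    {"offset": [-10,5,1.5],"rotation": [0.0035,0,-0.028]},
    {"offset": [0,0,18],"rotation": [0,0,0]},
    {"offset": [0,0,18],"rotation": [0,0,0]},
    {"offset": [0,0,16],"rotation": [0,0,0]},
    {"offset": [0,0,0],"rotation": [0,0,0]}
  ]
}}

```text
time: 5.68
tool_pos: [0.441, -0.2138, 0.2476]
tool_rot: [3.138, -0.002, -0.098]
contact_force: [-1.5, 0.6, 0.3]
opening: 0.0598
```

```bash
python3 - <<'E'
from h import *
s=observe();print(tolathe(json.load(open("fit0.json"))[0],s["tool_pos"]),s["tool_rot"],s["contact_force"])
E
```

```text
[-0.15056642 -0.18741634  0.24762739] [ 3.13822165e+00 -1.98057504e-03 -9.75406045e-02] [-1.47563349  0.62805776  0.28386051]
```

{"name": "apply_moves", "arguments": {
  "motion": [
    {"offset": [2,-12,-1.5],"rotation": [0,0,0]},
    {"offset": [0,-12,-6],"rotation": [0,0,0]},
    {"offset": [0,-12,-6],"rotation": [0,0,0]},
    {"offset": [0,-12,-3.5],"rotation": [0,0,0]},
    {"offset": [0,-12,-2],"rotation": [0,0,0]},
    {"offset": [0,-12,-1],"rotation": [0,0,0]},
    {"offset": [0,-12,1],"rotation": [0,0,0]},
    {"offset": [0,-12,2],"rotation": [0,0,0]},
    {"offset": [0,0,0],"rotation": [0,0,0]}
  ]
}}

```text
time: 6.43
tool_pos: [0.4544, -0.1186, 0.2809]
tool_rot: [3.118, -0.023, -0.102]
contact_force: [0.4, 0.5, 0.9]
opening: 0.0599
```

```bash
python3 - <<'E'
from h import *
s=observe();print(tolathe(json.load(open("fit0.json"))[0],s["tool_pos"]),s["tool_rot"],s["contact_force"])
p=read_camera("wrist");cv2.imwrite("pics/w2.png",p["img"][:,:,::-1])
for r in tip_of("lever_ball",p)[:1]: print(tolathe(json.load(open("fit0.json"))[0],r["location"]))
E
```

```text
[-0.14633305 -0.09132597  0.2808553 ] [ 3.11835298 -0.02270665 -0.10214986] [0.37251431 0.54231118 0.88023904]
[-0.1505908  -0.10562415  0.2073    ]
```

View pics/w2.png

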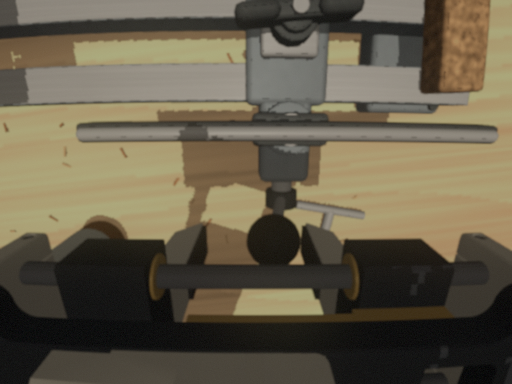

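The lever is now past upright, with the ball at (274,240), but the tool has drifted about 15 mm high. Lower it, straighten it and go on.

```bash
python3 - <<'E'
from h import *
plan(L((-.148,-.092,.264)),[np.pi,0,YAW],n=1)
E
```

```text
1 [{"offset": [-2.4, -1.1, 16.7], "rotation": [0.0239, -0.023, -0.0073]}]
```

{"name": "apply_moves", "arguments": {
  "motion": [
    {"offset": [-2.5,-1,16.5],"rotation": [0.024,-0.023,-0.007]},
    {"offset": [0,0,0],"rotation": [0,0,0]},
    {"offset": [0,-10,2],"rotation": [0,0,0]},
    {"offset": [0,-10,3],"rotation": [0,0,0]},
    {"offset": [0,-10,5],"rotation": [0,0,0]}
  ]
}}

```text
time: 6.95
tool_pos: [0.4561, -0.0908, 0.2539]
tool_rot: [3.141, -0.002, -0.1]
contact_force: [0.4, -0.5, 0.8]
opening: 0.0601
```

```bash
cat >> h.py <<'E'
def st():
    s=observe();print(s["time"],tolathe(json.load(open("fit0.json"))[0],s["tool_pos"]).round(4),np.round(s["tool_rot"],3),s["contact_force"].round(1),s["opening"])
E
python3 - <<'E'
from h import *
st()
plan(L((-.148,-.040,.239)),[np.pi,0,YAW],n=3)
E
```

```text
6.95 [-0.1473 -0.0635  0.2539] [ 3.141e+00 -2.000e-03 -1.000e-01] [ 0.4 -0.5  0.8] 0.06013421020864971
3 [{"offset": [-0.3, -7.8, 5.0], "rotation": [0.0001, -0.0005, -0.0015]}, {"offset": [-0.3, -7.8, 5.0], "rotation": [0.0001, -0.0005, -0.0015]}, {"offset": [-0.2, -7.8, 5.0], "rotation": [0.0001, -0.0005, -0.0015]}]
```

{"name": "apply_moves", "arguments": {
  "motion": [
    {"offset": [0,-8,4],"rotation": [0,0,0]},
    {"offset": [0,-8,5],"rotation": [0,0,0]},
    {"offset": [0,-8,6],"rotation": [0,0,0]},
    {"offset": [0,-3,1],"rotation": [0,0,0]}
  ]
}}

```text
time: 7.28
tool_pos: [0.4595, -0.0619, 0.2367]
tool_rot: [3.134, -0.004, -0.096]
contact_force: [-5.2, -11.7, 7.4]
opening: 0.06
```

```bash
python3 - <<'E'
from h import *
st()
p=read_camera("wrist");cv2.imwrite("pics/w3.png",p["img"][:,:,::-1])
for q in ["lever_ball","lever_pivot"]:
  for r in tip_of(q,p)[:1]: print(q,tolathe(json.load(open("fit0.json"))[0],r["location"]))
E
```

```text
7.2833 [-0.1467 -0.0344  0.2367] [ 3.134 -0.004 -0.096] [ -5.2 -11.7   7.4] 0.05995835756742572
lever_ball [-0.15001528 -0.04650098  0.1772    ]
lever_pivot [-0.15136939 -0.11534237  0.1103    ]
```

View pics/w3.png

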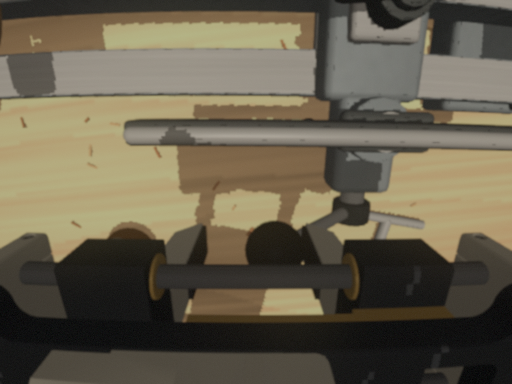

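The lever is at its open stop: the ball is 69 mm along from the pivot and 67 mm above it, and contact is 12 N. Retreat, then go to the bar grip.

{"name": "apply_moves", "arguments": {
  "motion": [
    {"offset": [0,10,0],"rotation": [0,0,0]},
    {"offset": [0,0,-25],"rotation": [0,0,0]},
    {"offset": [0,0,-30],"rotation": [0,0,0]},
    {"offset": [0,0,-10],"rotation": [0,0,0]}
  ]
}}

```text
time: 7.77
tool_pos: [0.4564, -0.0696, 0.2989]
tool_rot: [3.14, 0.008, -0.094]
contact_force: [-0.4, -0.5, 0.2]
opening: 0.0595
```

```bash
python3 - <<'E'
from h import *
st()
plan(L((-.085,-.202,.29)),[np.pi,0,YAW+np.pi/2],n=15)
E
```

```text
7.7667 [-0.1491 -0.0424  0.2989] [ 3.14   0.008 -0.094] [-0.4 -0.5  0.2] 0.05953134093622925
15 [{"offset": [4.3, 10.6, 0.6], "rotation": [-0.0003, 0.0005, -0.1047]}, {"offset": [3.1, 11.0, 0.6], "rotation": [-0.0003, 0.0005, -0.1047]}, {"offset": [2.0, 11.3, 0.6], "rotation": [-0.0003, 0.0005, -0.1047]}, {"offset": [0.8, 11.4, 0.6], "rotation": [-0.0003, 0.0005, -0.1047]}, {"offset": [-0.4, 11.5, 0.6], "rotation": [-0.0003, 0.0005, -0.1047]}, {"offset": [-1.6, 11.4, 0.6], "rotation": [-0.0003, 0.0005, -0.1047]}, {"offset": [-2.8, 11.1, 0.6], "rotation": [-0.0003, 0.0005, -0.1047]}, {"offset": [-4.0, 10.8, 0.6], "rotation": [-0.0003, 0.0005, -0.1047]}, {"offset": [-5.1, 10.3, 0.6], "rotation": [-0.0003, 0.0005, -0.1047]}, {"offset": [-6.1, 9.7, 0.6], "rotation": [-0.0003, 0.0005, -0.1047]}, {"offset": [-7.1, 9.0, 0.6], "rotation": [-0.0003, 0.0005, -0.1047]}, {"offset": [-8.0, 8.2, 0.6], "rotation": [-0.0003, 0.0005, -0.1047]}, {"offset": [-8.8, 7.3, 0.6], "rotation": [-0.0003, 0.0005, -0.1047]}, {"offset": [-9.5, 6.4, 0.6], "rotation": [-0.0003, 0.0005, -0.1047]}, {"offset": [-10.1, 5.4, 0.6], "rotation": [-0.0003, 0.0005, -0.1047]}]
```

{"name": "apply_moves", "arguments": {
  "motion": [
    {"offset": [4,11,0],"rotation": [0,0,-0.115]},
    {"offset": [3,11,0],"rotation": [0,0,-0.115]},
    {"offset": [2,11.5,0],"rotation": [0,0,-0.115]},
    {"offset": [1,11.5,0],"rotation": [0,0,-0.115]},
    {"offset": [-0.5,11.5,0],"rotation": [0,0,-0.115]},
    {"offset": [-1.5,11.5,0],"rotation": [0,0,-0.115]},
    {"offset": [-3,11,0],"rotation": [0,0,-0.115]},
    {"offset": [-4,11,0],"rotation": [0,0,-0.115]},
    {"offset": [-5,10.5,0],"rotation": [0,0,-0.115]},
    {"offset": [-6,9.5,0],"rotation": [0,0,-0.115]},
    {"offset": [-7,9,0],"rotation": [0,0,-0.115]},
    {"offset": [-8,8,0],"rotation": [0,0,-0.115]}
  ]
}}

```text
time: 8.77
tool_pos: [0.5071, -0.1984, 0.2943]
tool_rot: [-3.129, -0.007, 1.356]
contact_force: [0.3, 0.2, 0.5]
opening: 0.0595
```

```bash
python3 - <<'E'
from h import *
st()
plan(L((-.085,-.202,.28)),[np.pi,0,YAW+np.pi/2])
E
```

```text
8.7667 [-0.0863 -0.1658  0.2943] [-3.129 -0.007  1.356] [0.3 0.2 0.5] 0.059535905350353774
2 [{"offset": [-17.9, 2.9, 7.0], "rotation": [-0.006, -0.004, -0.0599]}, {"offset": [-18.0, 1.8, 7.1], "rotation": [-0.006, -0.004, -0.0599]}]
```

{"name": "apply_moves", "arguments": {
  "motion": [
    {"offset": [-18,3,5],"rotation": [-0.006,-0.004,-0.06]},
    {"offset": [-18,2,5],"rotation": [-0.006,-0.004,-0.06]},
    {"offset": [0,0,0],"rotation": [0,0,0]}
  ]
}}

```text
time: 9.02
tool_pos: [0.5062, -0.2365, 0.2811]
tool_rot: [-3.141, -0.002, 1.489]
contact_force: [-0.5, -0.1, 0.1]
opening: 0.0595
```

```bash
python3 - <<'E'
from h import *
st()
P=json.load(open("fit0.json"))[0]
for c in ["wrist","top"]:
  p=read_camera(c);cv2.imwrite(f"pics/{c}4.png",p["img"][:,:,::-1])
  for q in ["rest_grip","nut_grip","rest_end"]:
    for r in tip_of(q,p)[:1]: print(q,r["score"],tolathe(P,r["location"]).round(4))
E
```

```text
9.0167 [-0.0836 -0.2038  0.2811] [-3.141e+00 -2.000e-03  1.489e+00] [-0.5 -0.1  0.1] 0.059494086145114665
rest_grip 0.64 [-0.0789 -0.205   0.1663]
nut_grip 0.82 [ 0.001  -0.1176  0.1692]
rest_end 0.47 [-0.0826 -0.206   0.1691]
rest_grip 0.71 [-0.0759 -0.2006  0.168 ]
nut_grip 0.74 [0.0012 0.0029 0.0019]
rest_end 0.84 [-0.0813  0.0376  0.1867]
```

View pics/wrist4.png

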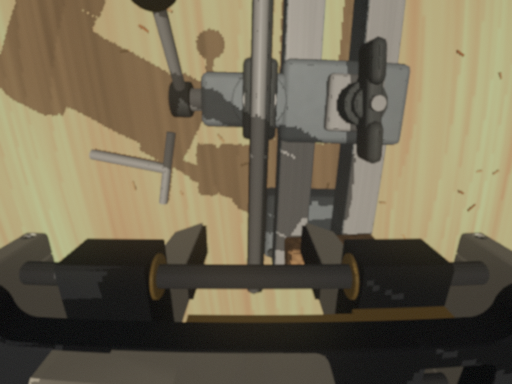

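The bar lies between the fingers at column 258, and the wings stand almost along the bed at (373,100). Descend and pinch the bar.

{"name": "apply_moves", "arguments": {
  "motion": [
    {"offset": [0,4.5,20],"rotation": [0,0,0.013]},
    {"offset": [0,0,24],"rotation": [0,0,0]},
    {"offset": [0,0,20],"rotation": [0,0,0]},
    {"offset": [0,0,0],"rotation": [0,0,0]}
  ]
}}

```text
time: 9.75
tool_pos: [0.513, -0.2329, 0.2204]
tool_rot: [3.134, 0.001, 1.476]
contact_force: [-0.1, 0.9, -0.2]
opening: 0.0596
```

```bash
python3 - <<'E'
from h import *
st()
E
```

```text
9.75 [-0.0771 -0.1996  0.2204] [3.134e+00 1.000e-03 1.476e+00] [-0.1  0.9 -0.2] 0.05958683061032691
```

{"name": "apply_moves", "arguments": {
  "motion": [
    {"offset": [0,-1.5,3],"rotation": [0.007,0,0]},
    {"offset": [0,0,0],"rotation": [0,0,0]},
    {"offset": [0,0,0],"rotation": [0,0,0]},
    {"offset": [0,0,0],"rotation": [0,0,0]},
    {"offset": [0,0,0],"rotation": [0,0,0]},
    {"offset": [0,0,0],"rotation": [0,0,0]}
  ],
  "grip": 1,
  "grip_force": 35
}}

```text
time: 10.25
tool_pos: [0.513, -0.2327, 0.2219]
tool_rot: [3.136, 0.004, 1.476]
contact_force: [0.1, 0.2, -0.2]
opening: 0.024
```

```bash
python3 - <<'E'
from h import *
st()
P=json.load(open("fit0.json"))[0]
D=[]
for c in ["top","scene","top","scene"]:
  p=read_camera(c)
  for q in ["rest_end","blank_back","nut_grip"]:
    for r in tip_of(q,p)[:1]: print(c,q,r["score"],tolathe(P,r["location"]).round(4))
E
```

```text
10.25 [-0.0772 -0.1994  0.2219] [3.136 0.004 1.476] [ 0.1  0.2 -0.2] 0.024048374075456836
top rest_end 0.83 [-0.0811  0.0366  0.1874]
top blank_back 0.95 [0.0016 0.171  0.1871]
top nut_grip 0.71 [-0.0027 -0.1204  0.1745]
scene rest_end 0.58 [-0.0782  0.0407  0.1834]
scene blank_back 0.88 [0.0004 0.1722 0.1921]
scene nut_grip 0.87 [ 0.0011 -0.1203  0.1732]
top rest_end 0.62 [-0.0791  0.033   0.1869]
top blank_back 0.93 [0.0017 0.1717 0.1907]
top nut_grip 0.63 [-0.0011 -0.1182  0.1709]
scene rest_end 0.69 [-0.0802  0.0378  0.1859]
scene blank_back 0.89 [-0.003   0.1725  0.19  ]
scene nut_grip 0.67 [ 0.0015 -0.1196  0.1693]
```

{"name": "apply_moves", "arguments": {
  "motion": [
    {"offset": [0,0,0],"rotation": [0,0,0]},
    {"offset": [0,0,0],"rotation": [0,0,0]},
    {"offset": [0,0,0],"rotation": [0,0,0]},
    {"offset": [5,0,0],"rotation": [0,0,0]},
    {"offset": [10,0,0],"rotation": [0,0,0]},
    {"offset": [12,0,0],"rotation": [0,0,0]}
  ]
}}

```text
time: 11.55
tool_pos: [0.5106, -0.2149, 0.2218]
tool_rot: [-3.139, 0.019, 1.471]
contact_force: [-3.6, -12.7, -2.7]
opening: 0.0139
```

```bash
python3 - <<'E'
from h import *
st()
E
```

```text
11.55 [-0.0812 -0.1818  0.2218] [-3.139  0.019  1.471] [ -3.6 -12.7  -2.7] 0.013885344229043053
```

{"name": "apply_moves", "arguments": {
  "motion": [
    {"offset": [13,0,0],"rotation": [0,0,0]},
    {"offset": [13,0,0],"rotation": [0,0,0]},
    {"offset": [13,0,0],"rotation": [0,0,0]},
    {"offset": [13,0,0],"rotation": [0,0,0]},
    {"offset": [13,0,0],"rotation": [0,0,0]},
    {"offset": [13,0,0],"rotation": [0,0,0]}
  ]
}}

```text
time: 12.05
tool_pos: [0.517, -0.1533, 0.2218]
tool_rot: [3.142, 0.055, 1.467]
contact_force: [-3.7, -13.5, -0.0]
opening: 0.0136
```

```bash
python3 - <<'E'
from h import *
st()
plan(L((-.079,-.067,.2218)),[np.pi,0,YAW+np.pi/2],n=1)
E
```

```text
12.05 [-0.0807 -0.1199  0.2218] [3.142 0.055 1.467] [ -3.7 -13.5  -0. ] 0.013608852582525918
1 [{"offset": [52.9, 1.3, -2.9], "rotation": [-0.0002, 0.0546, -0.0086]}]
```

{"name": "apply_moves", "arguments": {
  "motion": [
    {"offset": [13,0,0],"rotation": [0,0.02,0]},
    {"offset": [13,0,0],"rotation": [0,0.02,0]},
    {"offset": [13,0,0],"rotation": [0,0.02,0]},
    {"offset": [10,0,0],"rotation": [0,0.02,0]},
    {"offset": [0,0,0],"rotation": [0,0,0]}
  ]
}}

```text
time: 12.47
tool_pos: [0.5213, -0.1125, 0.2219]
tool_rot: [3.141, -0.005, 1.469]
contact_force: [2.8, 11.1, -1.8]
opening: 0.0141
```

```bash
python3 - <<'E'
from h import *
st()
P=json.load(open("fit0.json"))[0]
for c in ["wrist","top","scene","top","scene"]:
  p=read_camera(c); cv2.imwrite(f"pics/{c}5.png",p["img"][:,:,::-1])
  for q in ["rest_end","blank_back","nut_grip","rest_grip"]:
    for r in tip_of(q,p)[:1]: print(c,q,r["score"],tolathe(P,r["location"]).round(4))
E
```

```text
12.4667 [-0.0804 -0.079   0.2219] [ 3.141 -0.005  1.469] [ 2.8 11.1 -1.8] 0.014081831409858492
wrist blank_back 0.54 [-0.1511  0.0038  0.1077]
wrist nut_grip 0.68 [ 0.0023 -0.0012  0.1716]
wrist rest_grip 0.71 [-0.0807 -0.0817  0.171 ]
top rest_end 0.76 [-0.0793  0.157   0.188 ]
top blank_back 0.93 [-0.0016  0.1721  0.1888]
top nut_grip 0.53 [-0.0008  0.0015  0.1703]
scene rest_end 0.38 [-0.0769 -0.084   0.1673]
scene blank_back 0.85 [-0.001   0.1704  0.1912]
scene nut_grip 0.74 [-0.0003  0.0011  0.1691]
scene rest_grip 0.59 [-0.0777 -0.0846  0.1693]
top rest_end 0.57 [-0.0795  0.1546  0.1869]
top blank_back 0.96 [-0.0004  0.1689  0.1892]
top nut_grip 0.51 [-0.0007  0.003   0.1715]
scene blank_back 0.64 [-0.0018  0.1732  0.1927]
scene nut_grip 0.74 [-0.0013 -0.0006  0.1721]
scene rest_grip 0.66 [-0.081  -0.0832  0.1701]
```

View pics/wrist5.png

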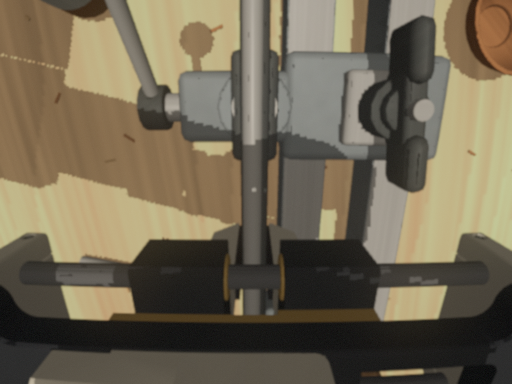

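The rest end is at about 0.156 and the blank back at about 0.171 in lathe y, so about 14 mm remain.

{"name": "apply_moves", "arguments": {
  "motion": [
    {"offset": [9,0,0],"rotation": [0,0,0]},
    {"offset": [9,0,0],"rotation": [0,0.01,0]},
    {"offset": [4,0,0],"rotation": [0,0.01,0]},
    {"offset": [0,0,0],"rotation": [0,0,0]}
  ]
}}

```text
time: 14.05
tool_pos: [0.5229, -0.0969, 0.2219]
tool_rot: [-3.141, -0.009, 1.471]
contact_force: [1.7, 7.0, -1.0]
opening: 0.014
```

```bash
python3 - <<'E'
from h import *
st()
P=json.load(open("fit0.json"))[0]
for c in ["top","scene"]*2:
  p=read_camera(c); cv2.imwrite(f"pics/{c}6.png",p["img"][:,:,::-1])
  for q in ["rest_end","blank_back","nut_grip","rest_grip"]:
    for r in tip_of(q,p)[:1]: print(c,q,r["score"],tolathe(P,r["location"]).round(4))
im=cv2.imread("pics/top6.png");cv2.imwrite("pics/top6c.png",cv2.resize(im[120:220,200:330],None,fx=6,fy=6,interpolation=cv2.INTER_CUBIC))
im=cv2.imread("pics/scene6.png");cv2.imwrite("pics/scene6c.png",cv2.resize(im[150:250,170:300],None,fx=6,fy=6,interpolation=cv2.INTER_CUBIC))
E
```

```text
14.05 [-0.0802 -0.0633  0.2219] [-3.141 -0.009  1.471] [ 1.7  7.  -1. ] 0.013962741803600577
top rest_end 0.97 [-0.0767  0.1735  0.1861]
top nut_grip 0.76 [-0.001   0.018   0.1719]
scene blank_back 0.75 [1.000e-04 1.708e-01 1.958e-01]
scene nut_grip 0.58 [0.0008 0.018  0.1746]
scene rest_grip 0.85 [-0.0762 -0.0686  0.1692]
top rest_end 0.8 [-0.078   0.1725  0.1866]
top blank_back 0.69 [0.0022 0.17   0.1877]
top nut_grip 0.54 [-0.0013  0.0176  0.1702]
scene blank_back 0.65 [0.0002 0.171  0.1923]
scene nut_grip 0.93 [0.0018 0.0185 0.1703]
scene rest_grip 0.6 [-0.0783 -0.0693  0.1696]
```

View pics/top6c.png

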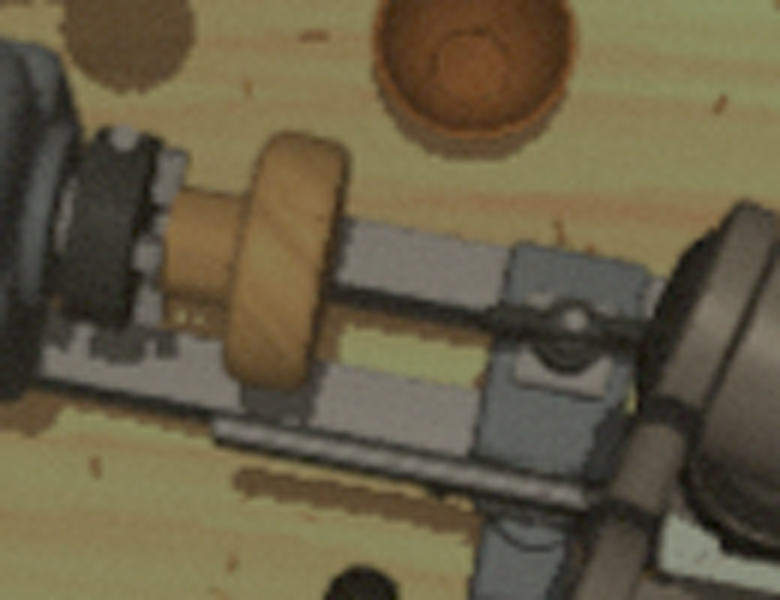

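View pics/scene6c.png

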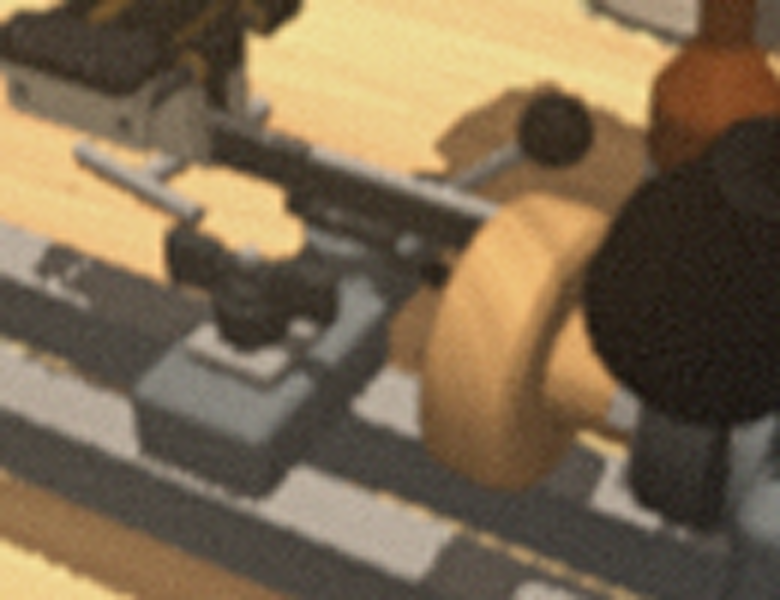

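```bash
python3 - <<'E'
from h import *
P=json.load(open("fit0.json"))[0]
p=read_camera("top");K=p["camera_matrix"];Dd=np.array(p["D"],float);R,t=np.array(p["R"]),np.array(p["t"])
rv=cv2.Rodrigues(R)[0]
def pr(l): return cv2.projectPoints(np.array([toworld(P,q) for q in l]),rv,t,K,Dd)[0][:,0]
im=cv2.resize(p["img"][120:220,200:330,::-1],None,fx=6,fy=6,interpolation=cv2.INTER_CUBIC)
def dr(l,c,cl=False):
    q=((pr(l)-[200,120]+.5)*6-.5).astype(int); cv2.polylines(im,[q.reshape(-1,1,2)],cl,c,1)
th=np.linspace(0,2*np.pi,60)
for yb,c in((.168,(0,0,255)),(.172,(0,255,0))):
    dr([(.06*np.cos(a),yb,.19+.06*np.sin(a)) for a in th],c)
dr([(.06*np.cos(a),.13,.19+.06*np.sin(a)) for a in th],(255,0,255))
for e,c in((.168,(0,0,255)),(.172,(0,255,0)),(.176,(255,0,0))):
    dr([(-.086,e,.183),(-.072,e,.183)],c)
dr([(-.086,.172,.183),(-.086,.05,.183)],(0,255,0));dr([(-.072,.172,.183),(-.072,.05,.183)],(0,255,0))
cv2.imwrite("pics/ov.png",im)
print(pr([(-.079,.17,.183),(-.079,.18,.183),(0,.17,.25),(0,.18,.25)]))
E
```

```text
[[235.39210759 189.88158732]
 [231.82339817 189.21899617]
 [240.05461282 155.96310174]
 [236.32953844 155.28183355]]
```

View pics/ov.png

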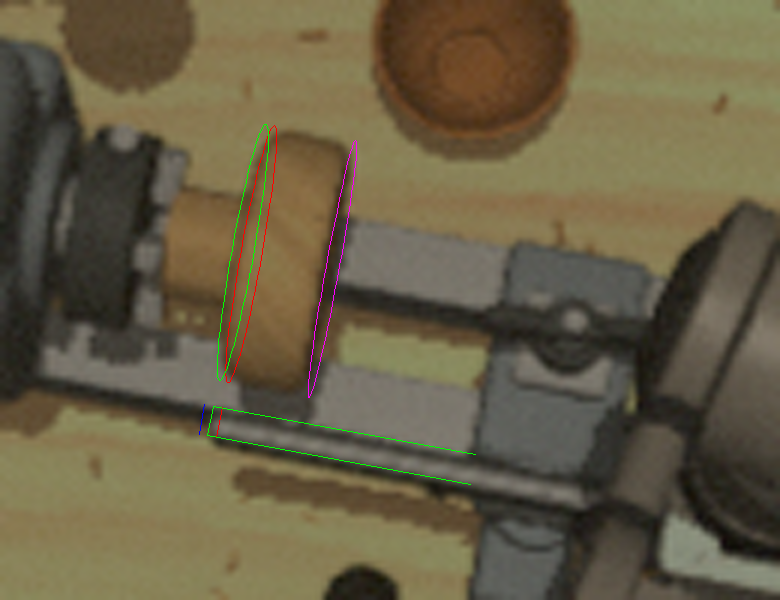

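```bash
python3 - <<'E'
from h import *
P=json.load(open("fit0.json"))[0]
ims=[];
for _ in range(6):
    p=read_camera("top");ims.append(p["img"].astype(float))
im=np.mean(ims,0);K=p["camera_matrix"];Dd=np.array(p["D"],float);R,t=np.array(p["R"]),np.array(p["t"]);rv=cv2.Rodrigues(R)[0]
np.save("pics/topavg.npy",im)
def pr(l): return cv2.projectPoints(np.array([toworld(P,q) for q in l]),rv,t,K,Dd)[0][:,0]
def prof(x,z,ys):
    q=pr([(x,y,z) for y in ys]).astype(np.float32)
    return cv2.remap(im.astype(np.float32),q[:,0].reshape(1,-1),q[:,1].reshape(1,-1),cv2.INTER_CUBIC)[0]
ys=np.arange(.150,.192,.002)
print((ys*1000).astype(int))
for x in(-.087,-.085,-.083,-.081,-.079): print("bar",x,prof(x,.183,ys).sum(1).astype(int))
for x,z in((-.03,.236),(-.015,.242),(.0,.245),(.015,.242),(.03,.236)):
    a=prof(x,z,ys); print("blank",x,(a[:,0]-a[:,2]).astype(int), a.sum(1).astype(int))
E
```

```text
[150 152 154 156 158 160 162 164 166 168 170 172 174 176 178 180 182 184
 186 188 190 192]
bar -0.087 [121 126 130 138 153 157 147 132 116 158 227 288 310 304 291 271 291 326
 333 326 310 296]
bar -0.085 [211 227 236 236 231 217 204 204 215 224 211 228 245 255 252 239 246 266
 266 260 254 246]
bar -0.083 [318 329 323 316 302 293 295 309 319 295 247 230 226 225 220 215 220 231
 234 233 229 218]
bar -0.081 [362 364 352 345 334 332 343 364 364 332 270 206 174 178 181 183 188 186
 184 181 179 183]
bar -0.079 [329 321 309 302 303 307 324 340 337 315 254 177 131 133 139 141 145 142
 137 135 133 139]
blank -0.03 [68 67 67 66 66 68 68 68 66 60 53 51 53 54 54 54 54 53 53 55 56 54] [307 303 299 301 302 303 307 308 296 267 232 226 235 242 238 237 237 237
 242 240 236 238]
blank -0.015 [64 63 61 61 61 62 63 65 65 62 57 59 64 68 68 67 67 67 67 67 66 65] [324 326 330 333 332 329 327 324 312 282 246 263 294 304 300 301 303 303
 300 300 302 303]
blank 0.0 [67 66 66 65 65 66 67 69 67 60 54 56 61 63 63 64 64 63 62 62 63 63] [304 297 292 292 298 302 306 307 296 268 233 246 272 279 276 274 276 280
 283 281 279 281]
blank 0.015 [68 68 69 68 68 68 69 68 63 56 49 47 50 52 52 52 52 52 50 50 51 52] [311 306 304 305 309 311 309 307 288 252 234 266 311 326 330 334 337 339
 336 333 330 330]
blank 0.03 [65 65 65 66 67 66 65 64 61 54 46 46 52 52 52 52 52 52 52 52 53 53] [285 288 294 297 298 301 298 291 274 235 246 294 333 345 345 343 345 344
 343 343 343 343]
```

In the top view the bar end measures 0.1705 and the blank's back edge about 0.171 in lathe y. Release the bar and lift.

{"name": "apply_moves", "arguments": {
  "motion": [
    {"offset": [0,0,0],"rotation": [0,0,0]},
    {"offset": [0,0,0],"rotation": [0,0,0]},
    {"offset": [0,0,0],"rotation": [0,0,0]},
    {"offset": [0,0,0],"rotation": [0,0,0]},
    {"offset": [0,0,0],"rotation": [0,0,0]},
    {"offset": [0,0,-10],"rotation": [0,0,0]},
    {"offset": [0,0,-35],"rotation": [0,0,0]},
    {"offset": [0,0,-35],"rotation": [0,0,0]}
  ],
  "grip": 0.5
}}

```text
time: 16.07
tool_pos: [0.5207, -0.0976, 0.2995]
tool_rot: [-3.129, -0.011, 1.471]
contact_force: [0.8, 0.6, 0.5]
opening: 0.0459
```

```bash
python3 - <<'E'
from h import *
st()
plan(L((-.05,.016,.31)),[np.pi,0,YAW+np.pi/2],n=3)
E
```

```text
16.0667 [-0.0823 -0.0642  0.2995] [-3.129 -0.011  1.471] [0.8 0.6 0.5] 0.04589748962926861
3 [{"offset": [26.8, 10.6, -3.3], "rotation": [-0.0041, -0.0037, -0.0016]}, {"offset": [26.8, 10.6, -3.4], "rotation": [-0.0041, -0.0037, -0.0016]}, {"offset": [26.8, 10.7, -3.4], "rotation": [-0.0041, -0.0037, -0.0016]}]
```

{"name": "apply_moves", "arguments": {
  "motion": [
    {"offset": [12,27,-5],"rotation": [-0.004,-0.004,0]},
    {"offset": [12,27,-5],"rotation": [-0.004,-0.004,0]},
    {"offset": [12,27,-2],"rotation": [-0.004,-0.004,0]},
    {"offset": [0,0,0],"rotation": [0,0,0]}
  ]
}}

```text
time: 16.4
tool_pos: [0.609, -0.0705, 0.3258]
tool_rot: [3.123, 0.005, 1.468]
contact_force: [-0.6, -0.5, -0.2]
opening: 0.0459
```

```bash
python3 - <<'E'
from h import *
st()
P=json.load(open("fit0.json"))[0]
p=read_camera("wrist");cv2.imwrite("pics/w7.png",p["img"][:,:,::-1])
for q in ["nut_grip","rest_grip"]:
    for r in tip_of(q,p)[:1]: print(q,r["score"],tolathe(P,r["location"]).round(4))
print(p["tool_from_camera"],p["camera_matrix"],p["D"])
E
```

```text
16.4 [ 0.003  -0.0288  0.3258] [3.123 0.005 1.468] [-0.6 -0.5 -0.2] 0.045865412527040135
nut_grip 0.97 [-0.001   0.0121  0.1681]
rest_grip 0.78 [-0.0808 -0.0691  0.1699]
[[ 1.05636259e-04 -9.54175707e-01 -2.99246903e-01  8.21968179e-02]
 [ 9.99999319e-01  4.48497255e-04 -1.07706711e-03 -6.18324827e-05]
 [ 1.16192269e-03 -2.99246586e-01  9.54175105e-01 -9.43483004e-02]
 [ 0.00000000e+00  0.00000000e+00  0.00000000e+00  1.00000000e+00]] [[276.22507415   0.         253.67950831]
 [  0.         276.22507415 190.92672614]
 [  0.           0.           1.        ]] [-0.06333313  0.          0.          0.          0.        ]
```

View pics/w7.png

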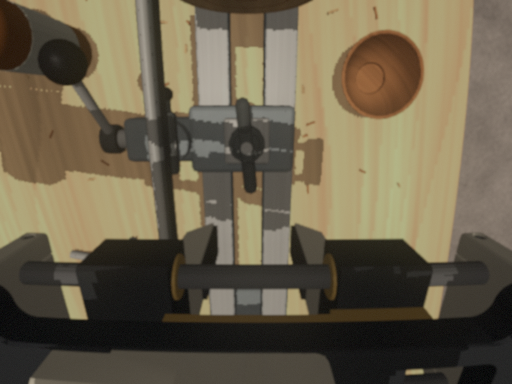

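The wings run from (242,103) to (250,187), with the stud at (246,145). Back-project these.

```bash
cat >> h.py <<'E'
def bp(px,z,p,s):
    """wrist pixel -> lathe pt at height z"""
    T=np.array(p["tool_from_camera"]); u=cv2.undistortPoints(np.array([[px]],float),np.array(p["camera_matrix"]),np.array(p["D"],float))[0,0]
    R=Ro.from_euler("xyz",s["tool_rot"]).as_matrix(); o=R@T[:3,3]+s["tool_pos"]; d=R@(T[:3,:3]@np.array([u[0],u[1],1]))
    w=o+d*(z-o[2])/d[2]; return tolathe(json.load(open("fit0.json"))[0],w)
E
python3 - <<'E'
from h import *
s=observe();p=read_camera("wrist")
cv2.imwrite("pics/w7c.png",cv2.resize(p["img"][85:210,180:310,::-1],None,fx=5,fy=5,interpolation=cv2.INTER_CUBIC))
a=bp((242,103),.186,p,s);b=bp((250,187),.186,p,s);c=bp((246,145),.19,p,s)
print(a,b,c,np.linalg.norm(a-b)); d=a-b; print("phi",np.arctan2(d[1],d[0]))
E
```

```text
[-0.00777722  0.05243927  0.186     ] [-0.00221252 -0.01852475  0.186     ] [-0.00503996  0.01901632  0.19      ] 0.07118187189621855
phi 1.6490519391498177
```

View pics/w7c.png

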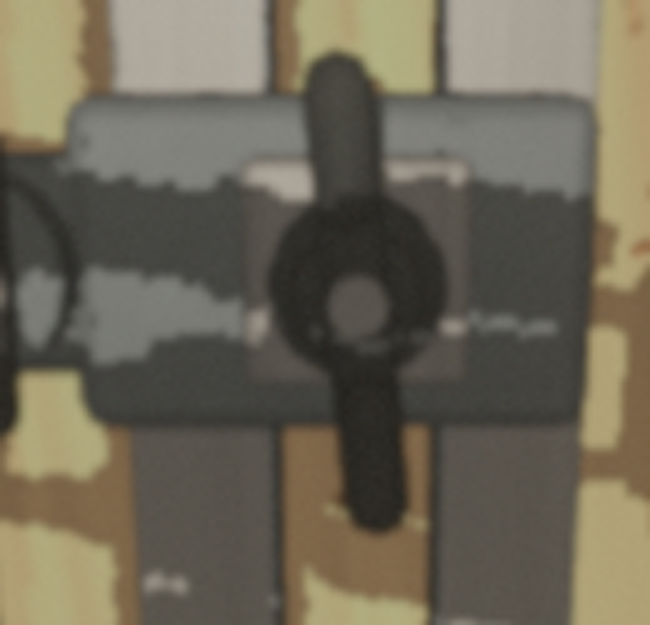

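```bash
python3 - <<'E'
from h import *
s=observe();p=read_camera("wrist")
for z in(.178,.186):
  a=bp((247.6,97),z,p,s);b=bp((255.4,190),z,p,s);d=a-b;print(a,b,(a+b)/2,np.linalg.norm(d),"phi",np.arctan2(d[1],d[0]))
print(bp((180+357/5,85+305/5),.19,p,s))
for px in((180+72/5,85+100/5),(180+595/5,85+100/5)): print(bp(px,.12,p,s))
# rest of plan: jaws perpendicular to wings
E
```

```text
[-0.003677    0.05700054  0.178     ] [ 0.00218224 -0.02404371  0.178     ] [-0.00074738  0.01647841  0.178     ] 0.08125577637128047 phi 1.6429676538258429
[-0.00360566  0.05683337  0.186     ] [ 0.00205873 -0.02151561  0.186     ] [-0.00077346  0.01765888  0.186     ] 0.07855347436037827 phi 1.6429676538258418
[-0.00102368  0.01795234  0.19      ]
[-0.05955648  0.05102     0.12      ]
[0.04920427 0.04988618 0.12      ]
```

```bash
python3 - <<'E'
from h import *
plan(L((-.001,.017,.29)),[np.pi,0,YAW+1.643],n=3)
E
```

```text
3 [{"offset": [16.0, -0.3, 11.4], "rotation": [0.0043, 0.0019, -0.0273]}, {"offset": [16.0, 0.2, 11.5], "rotation": [0.0043, 0.0019, -0.0273]}, {"offset": [16.0, 0.7, 11.5], "rotation": [0.0043, 0.0019, -0.0273]}]
```

{"name": "apply_moves", "arguments": {
  "motion": [
    {"offset": [16,0,9],"rotation": [0.004,0.002,-0.027]},
    {"offset": [16,0,9],"rotation": [0.004,0.002,-0.027]},
    {"offset": [14,0,9],"rotation": [0.004,0.002,-0.027]},
    {"offset": [0,0,0],"rotation": [0,0,0]},
    {"offset": [0,0,0],"rotation": [0,0,0]}
  ]
}}

```text
time: 17.07
tool_pos: [0.6057, -0.0226, 0.2942]
tool_rot: [-3.138, -0.001, 1.553]
contact_force: [-0.3, 0.1, -0.2]
opening: 0.0457
```

```bash
python3 - <<'E'
from h import *
st()
P=json.load(open("fit0.json"))[0]
s=observe();p=read_camera("wrist");cv2.imwrite("pics/w8.png",p["img"][:,:,::-1])
for r in tip_of("nut_grip",p)[:1]: print(r["score"],tolathe(P,r["location"]).round(4))
plan(L((-.001,.017,.227)),[np.pi,0,YAW+1.643],n=3)
E
```

```text
17.0667 [-0.0049  0.0186  0.2942] [-3.138e+00 -1.000e-03  1.553e+00] [-0.3  0.1 -0.2] 0.045732877150483194
0.73 [0.0018 0.0116 0.1706]
3 [{"offset": [-0.5, 1.3, 22.5], "rotation": [-0.0012, -0.0005, 0.0015]}, {"offset": [-0.5, 1.3, 22.5], "rotation": [-0.0012, -0.0005, 0.0015]}, {"offset": [-0.4, 1.2, 22.5], "rotation": [-0.0012, -0.0005, 0.0015]}]
```

View pics/w8.png

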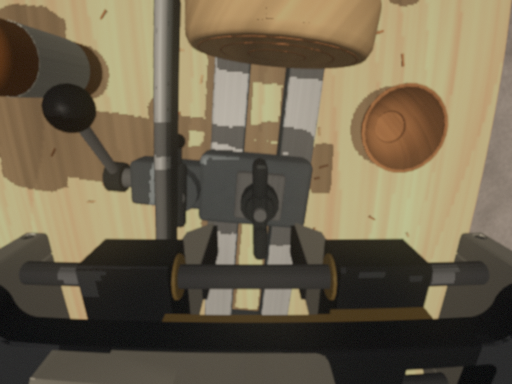

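```bash
python3 - <<'E'
from h import *
P=json.load(open("fit0.json"))[0]
s=observe();p=read_camera("wrist")
im=p["img"][140:270,190:330,::-1];cv2.imwrite("pics/w8c.png",cv2.resize(im,None,fx=5,fy=5,interpolation=cv2.INTER_CUBIC))
for px in((260,159),(260,257)): print(bp(px,.186,p,s))
print(bp((259.5,206),.19,p,s))
for z in (.115,.12): print(bp((206,155),z,p,s),bp((312,158),z,p,s))
for c in("top","scene"):
  p=read_camera(c)
  for q in("nut_grip","rest_grip","rest_end"):
    for r in tip_of(q,p)[:1]: print(c,q,r["score"],tolathe(P,r["location"]).round(4))
E
```

```text
[-0.00399594  0.06185442  0.186     ]
[ 0.00292203 -0.02051236  0.186     ]
[-0.0014652   0.02620457  0.19      ]
[-0.05594126  0.04845909  0.115     ] [0.05032638 0.05371115 0.115     ]
[-0.05511501  0.04939759  0.12      ] [0.04921324 0.0545538  0.12      ]
top rest_grip 0.9 [-0.0752 -0.0698  0.1651]
top rest_end 0.61 [-0.0798  0.1711  0.1902]
scene nut_grip 0.55 [0.0035 0.0189 0.1717]
scene rest_grip 0.63 [-0.0817 -0.0684  0.1677]
```

View pics/w8c.png

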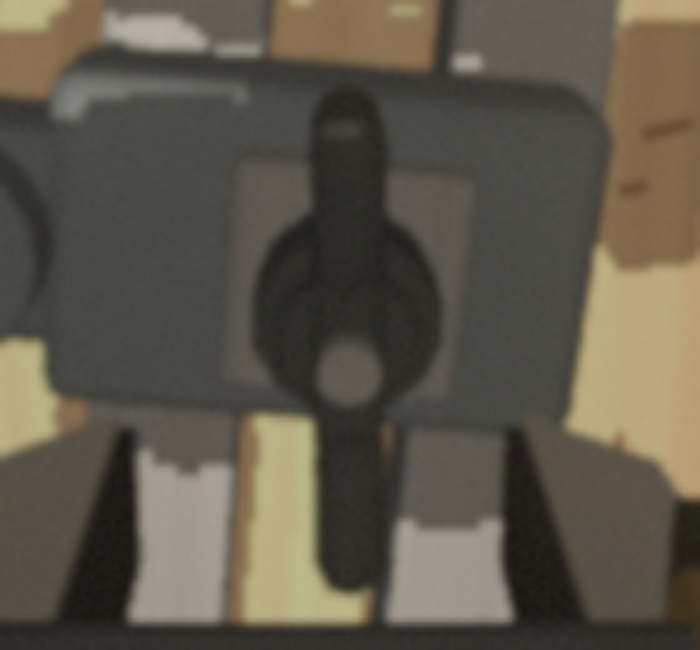

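{"name": "apply_moves", "arguments": {
  "motion": [
    {"offset": [-1.5,4,20],"rotation": [-0.003,0,0.004]},
    {"offset": [0,0,22],"rotation": [0,0,0]},
    {"offset": [0,0,18],"rotation": [0,0,0]},
    {"offset": [0,0,0],"rotation": [0,0,0]}
  ]
}}

```text
time: 17.95
tool_pos: [0.6112, -0.0264, 0.2355]
tool_rot: [3.135, -0.001, 1.545]
contact_force: [-0.4, 0.7, -0.6]
opening: 0.0457
```

```bash
python3 - <<'E'
from h import *
st()
plan(L((-.001,.017,.227)),[np.pi,0,YAW+1.643],n=1)
E
```

```text
17.95 [0.001  0.0153 0.2355] [ 3.135e+00 -1.000e-03  1.545e+00] [-0.4  0.7 -0.6] 0.04571877664701852
1 [{"offset": [1.8, -2.0, 8.4], "rotation": [0.0067, -0.0005, -0.0022]}]
```

{"name": "apply_moves", "arguments": {
  "motion": [
    {"offset": [2,-1.5,8],"rotation": [0.007,0,-0.002]},
    {"offset": [0,0,0],"rotation": [0,0,0]}
  ]
}}

```text
time: 18.12
tool_pos: [0.6098, -0.0245, 0.2273]
tool_rot: [-3.14, -0.001, 1.547]
contact_force: [-1.2, -0.2, -0.9]
opening: 0.0456
```

{"name": "apply_moves", "arguments": {
  "motion": [
    {"offset": [0,0,0],"rotation": [0,0,0]},
    {"offset": [0,0,0],"rotation": [0,0,0]},
    {"offset": [0,0,0],"rotation": [0,0,0]},
    {"offset": [0,0,0],"rotation": [0,0,0]},
    {"offset": [0,0,0],"rotation": [0,0,0]},
    {"offset": [0,0,0],"rotation": [0,0,0]},
    {"offset": [0,0,0],"rotation": [0,0,0]},
    {"offset": [0,0,0],"rotation": [0,0,0]}
  ],
  "grip": 1,
  "grip_force": 25
}}

```text
time: 18.78
tool_pos: [0.6099, -0.0245, 0.2314]
tool_rot: [3.14, 0.0, 1.548]
contact_force: [1.7, 0.4, -1.8]
opening: 0.0119
```

```bash
python3 - <<'E'
from h import *
st(); s=observe(); print(s["qpos"])
E
```

```text
18.7833 [-0.0005  0.0171  0.2314] [3.14  0.    1.548] [ 1.7  0.4 -1.8] 0.011917233567860239
[-1.65538888e-01  5.47098434e-01  1.36614732e+00 -2.62022040e-04
  1.22716623e+00 -1.42721150e-01]
```

{"name": "apply_moves", "arguments": {
  "motion": [
    {"offset": [0,0,0],"rotation": [0,0,0.08]},
    {"offset": [0,0,0],"rotation": [0,0,0.08]},
    {"offset": [0,0,0],"rotation": [0,0,0.08]},
    {"offset": [0,0,0],"rotation": [0,0,0.08]},
    {"offset": [0,0,0],"rotation": [0,0,0.08]}
  ]
}}

```text
time: 19.2
tool_pos: [0.6101, -0.0245, 0.2314]
tool_rot: [3.14, 0.0, 1.134]
contact_force: [-0.7, 0.1, -0.4]
opening: 0.012
```

```bash
python3 - <<'E'
from h import *
st(); s=observe(); print(s["qpos"][5],s["torque"])
E
```

```text
19.2 [-0.0003  0.0171  0.2314] [3.14  0.    1.134] [-0.7  0.1 -0.4] 0.011986802129778113
0.27185680611791835 [-0.02929974 -0.05539919  0.18983941]
```

{"name": "apply_moves", "arguments": {
  "motion": [
    {"offset": [0,0,0],"rotation": [0,0,0.1]},
    {"offset": [0,0,0],"rotation": [0,0,0.1]},
    {"offset": [0,0,0],"rotation": [0,0,0.1]},
    {"offset": [0,0,0],"rotation": [0,0,0.1]},
    {"offset": [0,0,0],"rotation": [0,0,0.1]},
    {"offset": [0,0,0],"rotation": [0,0,0.1]},
    {"offset": [0,0,0],"rotation": [0,0,0.1]},
    {"offset": [0,0,0],"rotation": [0,0,0.1]},
    {"offset": [0,0,0],"rotation": [0,0,0.1]},
    {"offset": [0,0,0],"rotation": [0,0,0.1]}
  ]
}}

```text
time: 20.03
tool_pos: [0.6104, -0.025, 0.2313]
tool_rot: [3.139, -0.001, 0.085]
contact_force: [-0.3, -0.2, -1.1]
opening: 0.0118
```

```bash
python3 - <<'E'
from h import *
st(); s=observe(); print(s["qpos"][5],s["torque"])
E
```

```text
20.0333 [1.000e-04 1.670e-02 2.313e-01] [ 3.139e+00 -1.000e-03  8.500e-02] [-0.3 -0.2 -1.1] 0.011780643312188949
1.3206783786232468 [0.01651955 0.11949359 0.1251392 ]
```

{"name": "apply_moves", "arguments": {
  "motion": [
    {"offset": [0,0,0],"rotation": [0,0,0.09]},
    {"offset": [0,0,0],"rotation": [0,0,0.09]},
    {"offset": [0,0,0],"rotation": [0,0,0]}
  ]
}}

```text
time: 20.28
tool_pos: [0.6105, -0.0251, 0.2313]
tool_rot: [3.139, -0.002, -0.108]
contact_force: [-0.3, 0.2, -0.4]
opening: 0.0118
```

```bash
python3 - <<'E'
from h import *
st(); s=observe(); print(s["qpos"][5],s["torque"])
p=read_camera("wrist");cv2.imwrite("pics/w9.png",p["img"][:,:,::-1])
E
```

```text
20.2833 [1.000e-04 1.660e-02 2.313e-01] [ 3.139e+00 -2.000e-03 -1.080e-01] [-0.3  0.2 -0.4] 0.011823945297864817
1.5136780746111 [0.05708131 0.0716232  0.0213002 ]
```

View pics/w9.png

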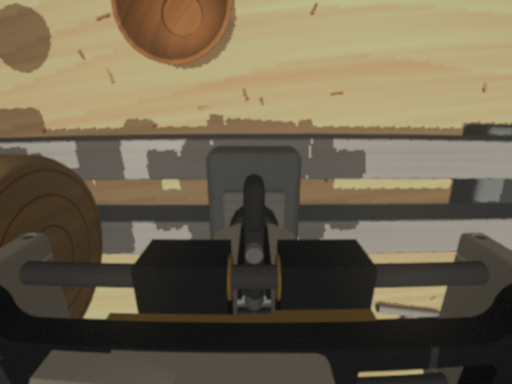

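The wings stand upright in the picture, from (255,180) to (255,260), square to the ways. Release and lift.

{"name": "apply_moves", "arguments": {
  "motion": [
    {"offset": [0,0,0],"rotation": [0,0,0]},
    {"offset": [0,0,0],"rotation": [0,0,0]},
    {"offset": [0,0,0],"rotation": [0,0,0]},
    {"offset": [0,0,-10],"rotation": [0,0,0]},
    {"offset": [0,0,-35],"rotation": [0,0,0]},
    {"offset": [0,0,-35],"rotation": [0,0,0]}
  ],
  "grip": 0.35
}}

```text
time: 20.83
tool_pos: [0.6082, -0.0246, 0.3072]
tool_rot: [3.141, 0.013, -0.094]
contact_force: [1.1, 0.8, -0.1]
opening: 0.0473
```

```bash
python3 - <<'E'
from h import *
st()
plan(L((-.09,.03,.33)),[np.pi,0,YAW],n=4)
E
```

```text
20.8333 [-0.0022  0.0169  0.3072] [ 3.141  0.013 -0.094] [ 1.1  0.8 -0.1] 0.047250769208651684
4 [{"offset": [-22.0, -3.3, -5.4], "rotation": [0.0002, 0.0031, 0.0004]}, {"offset": [-22.0, -3.3, -5.5], "rotation": [0.0002, 0.0031, 0.0004]}, {"offset": [-22.0, -3.3, -5.6], "rotation": [0.0002, 0.0031, 0.0004]}, {"offset": [-22.0, -3.3, -5.6], "rotation": [0.0002, 0.0031, 0.0004]}]
```

{"name": "apply_moves", "arguments": {
  "motion": [
    {"offset": [-30,-12,-8],"rotation": [0,0.003,0]},
    {"offset": [-30,-12,-8],"rotation": [0,0.003,0]},
    {"offset": [-30,-12,-8],"rotation": [0,0.003,0]},
    {"offset": [-28,-12,-8],"rotation": [0,0.003,0]},
    {"offset": [0,0,0],"rotation": [0,0,0]},
    {"offset": [0,0,0],"rotation": [0,0,0]}
  ]
}}

```text
time: 21.33
tool_pos: [0.4943, 0.0352, 0.3544]
tool_rot: [3.14, -0.025, -0.091]
contact_force: [0.2, 0.6, 0.3]
opening: 0.0597
```

```bash
python3 - <<'E'
from h import *
st()
P=json.load(open("fit0.json"))[0]
p=read_camera("wrist");cv2.imwrite("pics/w10.png",p["img"][:,:,::-1])
p2=read_camera("top");p3=read_camera("scene")
for c,x in(("w",p),("t",p2),("s",p3)):
  for q in["rest_end","blank_back","nut_grip","rest_grip","lever_ball"]:
    for r in tip_of(q,x)[:1]: print(c,q,r["score"],tolathe(P,r["location"]).round(4))
E
```

```text
21.3333 [-0.1212  0.0655  0.3544] [ 3.14  -0.025 -0.091] [0.2 0.6 0.3] 0.059720646010328775
w rest_end 0.55 [-0.0782  0.1676  0.181 ]
w nut_grip 0.75 [0.0018 0.0144 0.1716]
w rest_grip 0.95 [-0.0815 -0.0663  0.1684]
w lever_ball 0.66 [-0.1481  0.0863  0.1799]
t blank_back 0.58 [-0.0032  0.1718  0.1872]
t rest_grip 0.84 [-0.075  -0.0663  0.1665]
t lever_ball 0.49 [-0.1457  0.0934  0.1838]
s blank_back 0.78 [-0.0012  0.1753  0.1922]
s nut_grip 0.7 [0.0023 0.0175 0.1724]
s rest_grip 0.58 [-0.076  -0.0696  0.1704]
s lever_ball 0.54 [-0.1485  0.0855  0.184 ]
```

View pics/w10.png

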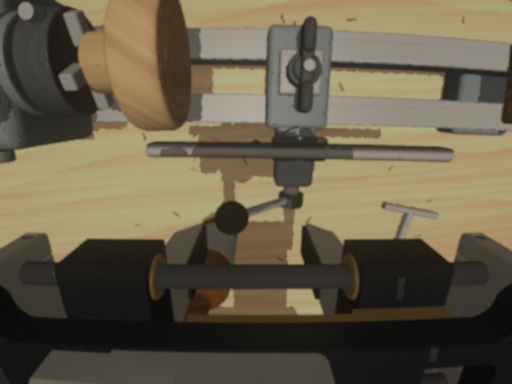

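```bash
cat > ov.py <<'E'
from h import *
def overlay(out,crop,f,yb,e,cam="wrist"):
    P=json.load(open("fit0.json"))[0]
    s=observe();p=read_camera(cam)
    if cam=="wrist":
        T=np.array(p["tool_from_camera"]);W=np.eye(4);W[:3,:3]=Ro.from_euler("xyz",s["tool_rot"]).as_matrix();W[:3,3]=s["tool_pos"]
        C=np.linalg.inv(W@T);R,t=C[:3,:3],C[:3,3]
    else: R,t=np.array(p["R"]),np.array(p["t"])
    K=np.array(p["camera_matrix"]);Dd=np.array(p["D"],float);rv=cv2.Rodrigues(R)[0]
    x0,x1,y0,y1=crop
    im=cv2.resize(p["img"][y0:y1,x0:x1,::-1],None,fx=f,fy=f,interpolation=cv2.INTER_CUBIC)
    def dr(l,c):
        q=cv2.projectPoints(np.array([toworld(P,a) for a in l]),rv,t,K,Dd)[0][:,0]
        q=((q-[x0,y0]+.5)*f-.5).round().astype(int); cv2.polylines(im,[q.reshape(-1,1,2)],False,c,1)
    th=np.linspace(0,2*np.pi,90)
    for y in(yb,yb-.04): dr([(.06*np.cos(a),y,.19+.06*np.sin(a)) for a in th],(0,255,0))
    dr([(-.072,0,.183),(-.072,e,.183),(-.086,e,.183),(-.086,0,.183)],(0,0,255))
    dr([(-.086,e,.183),(-.086,e,.155),(-.072,e,.155)],(255,0,0))
    cv2.imwrite(out,im)
E
python3 -c "
from ov import *
overlay('pics/o10.png',(80,240,0,170),4,.171,.171)"
```

```text
(no output)
```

View pics/o10.png

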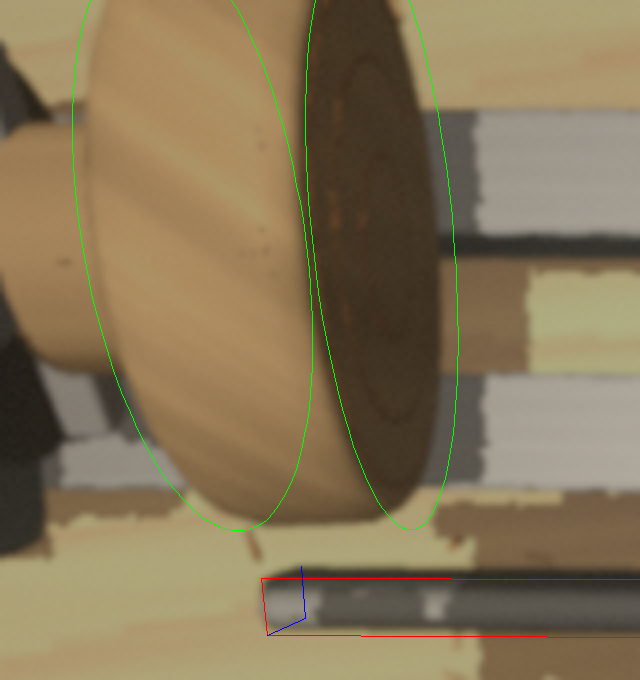

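The bar end at about column 263 in the overlay matches the predicted 0.171, and the blank's rim is consistent once its rounding is allowed for. The wings are square. Now cage the ball to close the lever.

```bash
python3 - <<'E'
from h import *
plan(L((-.146,.088,.29)),[np.pi,0,YAW],n=3)
E
```

```text
3 [{"offset": [-8.9, -7.7, 20.7], "rotation": [0.0004, -0.0073, 0.001]}, {"offset": [-8.8, -7.6, 20.8], "rotation": [0.0004, -0.0073, 0.001]}, {"offset": [-8.6, -7.6, 20.8], "rotation": [0.0004, -0.0073, 0.001]}]
```

{"name": "apply_moves", "arguments": {
  "motion": [
    {"offset": [-9,-8,20],"rotation": [0,-0.008,0]},
    {"offset": [-9,-7.5,20],"rotation": [0,-0.008,0]},
    {"offset": [-8,-7.5,20],"rotation": [0,-0.008,0]},
    {"offset": [0,0,0],"rotation": [0,0,0]},
    {"offset": [0,0,0],"rotation": [0,0,0]}
  ]
}}

```text
time: 22.7
tool_pos: [0.4723, 0.0602, 0.292]
tool_rot: [3.14, -0.002, -0.093]
contact_force: [0.1, 0.6, -0.1]
opening: 0.0595
```

```bash
python3 - <<'E'
from h import *
st()
P=json.load(open("fit0.json"))[0]
p=read_camera("wrist");cv2.imwrite("pics/w11.png",p["img"][:,:,::-1])
for r in tip_of("lever_ball",p)[:1]: print(r["score"],tolathe(P,r["location"]).round(4))
plan(L((-.148,.090,.240)),[np.pi,0,YAW],n=2)
E
```

```text
22.7 [-0.1456  0.0884  0.292 ] [ 3.14e+00 -2.00e-03 -9.30e-02] [ 0.1  0.6 -0.1] 0.05947329244205585
0.59 [-0.1452  0.0865  0.1815]
2 [{"offset": [-1.5, -1.0, 26.2], "rotation": [0.0007, -0.0015, 0.001]}, {"offset": [-1.4, -1.0, 26.2], "rotation": [0.0007, -0.0015, 0.001]}]
```

View pics/w11.png

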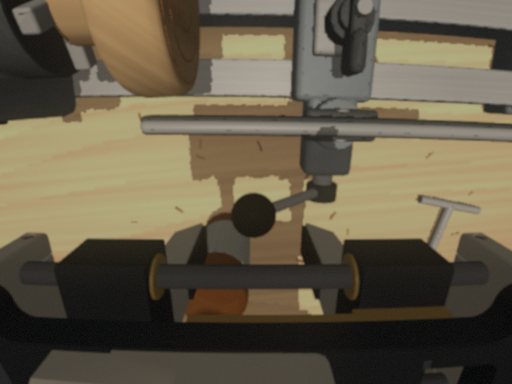

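The ball is at (253,215), between the fingers, and the bottle is clear below left. Descend.

{"name": "apply_moves", "arguments": {
  "motion": [
    {"offset": [0,-1,20],"rotation": [0,0,0]},
    {"offset": [0,0,20],"rotation": [0,0,0]},
    {"offset": [0,0,12],"rotation": [0,0,0]},
    {"offset": [0,0,0],"rotation": [0,0,0]}
  ]
}}

```text
time: 23.13
tool_pos: [0.4778, 0.0592, 0.2448]
tool_rot: [3.14, -0.017, -0.095]
contact_force: [0.5, 1.1, 0.1]
opening: 0.0596
```

```bash
python3 - <<'E'
from h import *
st()
E
```

```text
23.1333 [-0.14    0.0879  0.2448] [ 3.14  -0.017 -0.095] [0.5 1.1 0.1] 0.059643722437430664
```

{"name": "apply_moves", "arguments": {
  "motion": [
    {"offset": [-6,0,6],"rotation": [0,-0.017,0]},
    {"offset": [0,0,0],"rotation": [0,0,0]},
    {"offset": [0,12,0],"rotation": [0,0,0]},
    {"offset": [0,11,-7],"rotation": [0,0,0]},
    {"offset": [0,11,-7],"rotation": [0,0,0]}
  ]
}}

```text
time: 23.55
tool_pos: [0.4705, 0.0293, 0.2578]
tool_rot: [-3.132, -0.004, -0.094]
contact_force: [-3.4, 8.4, 6.4]
opening: 0.0599
```

```bash
python3 - <<'E'
from h import *
st()
plan(L((-.148,.035,.2634)),[np.pi,0,YAW],n=2)
E
```

```text
23.55 [-0.1444  0.0574  0.2578] [-3.132 -0.004 -0.094] [-3.4  8.4  6.4] 0.05987661719871519
2 [{"offset": [-1.8, 11.2, -2.9], "rotation": [-0.0047, -0.0021, 0.0005]}, {"offset": [-1.8, 11.2, -2.9], "rotation": [-0.0047, -0.0021, 0.0005]}]
```

{"name": "apply_moves", "arguments": {
  "motion": [
    {"offset": [-3,6,-1],"rotation": [-0.009,-0.004,0]},
    {"offset": [0,8,-2],"rotation": [0,0,0]},
    {"offset": [0,8,-2],"rotation": [0,0,0]}
  ]
}}

```text
time: 23.8
tool_pos: [0.4678, 0.0095, 0.2696]
tool_rot: [-3.133, -0.012, -0.095]
contact_force: [-1.7, 4.8, 3.9]
opening: 0.0597
```

```bash
python3 - <<'E'
from h import *
st()
P=json.load(open("fit0.json"))[0]
p=read_camera("wrist");cv2.imwrite("pics/w12.png",p["img"][:,:,::-1])
for q in["lever_ball","lever_pivot","nut_grip"]:
  for r in tip_of(q,p)[:1]: print(q,r["score"],tolathe(P,r["location"]).round(4))
E
```

```text
23.8 [-0.1452  0.0374  0.2696] [-3.133 -0.012 -0.095] [-1.7  4.8  3.9] 0.059650192428534456
lever_ball 0.59 [-0.1496  0.0492  0.2049]
lever_pivot 0.81 [-0.1497  0.0147  0.1085]
nut_grip 0.67 [0.0008 0.0102 0.1686]
```

View pics/w12.png

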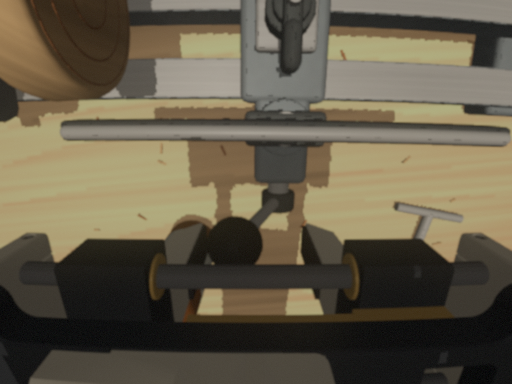

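{"name": "apply_moves", "arguments": {
  "motion": [
    {"offset": [-2,4,6],"rotation": [-0.008,-0.01,0]},
    {"offset": [0,8,0],"rotation": [0,0,0]},
    {"offset": [0,8,0],"rotation": [0,0,0]},
    {"offset": [0,8,0],"rotation": [0,0,0]}
  ]
}}

```text
time: 24.33
tool_pos: [0.4635, -0.0177, 0.262]
tool_rot: [3.141, -0.001, -0.093]
contact_force: [-0.4, 3.0, 2.6]
opening: 0.06
```

```bash
python3 - <<'E'
from h import *
st()
plan(L((-.148,-.010,.2655)),[np.pi,0,YAW],n=2)
E
```

```text
24.3333 [-0.1469  0.0099  0.262 ] [ 3.141e+00 -1.000e-03 -9.300e-02] [-0.4  3.   2.6] 0.060002492398415576
2 [{"offset": [-0.6, 10.0, -1.7], "rotation": [0.0001, -0.0006, 0.0012]}, {"offset": [-0.6, 10.0, -1.7], "rotation": [0.0001, -0.0006, 0.0012]}]
```

{"name": "apply_moves", "arguments": {
  "motion": [
    {"offset": [0,9,-2],"rotation": [0,0,0]},
    {"offset": [0,9,0],"rotation": [0,0,0]},
    {"offset": [0,9,1],"rotation": [0,0,0]},
    {"offset": [0,9,3],"rotation": [0,0,0]},
    {"offset": [0,9,4],"rotation": [0,0,0]}
  ]
}}

```text
time: 24.75
tool_pos: [0.4586, -0.068, 0.2556]
tool_rot: [3.14, -0.0, -0.093]
contact_force: [-0.1, 1.8, 2.8]
opening: 0.0596
```

```bash
python3 - <<'E'
from h import *
st()
plan(L((-.148,-.055,.248)),[np.pi,0,YAW],n=2)
E
```

```text
24.75 [-0.1469 -0.0405  0.2556] [ 3.14  -0.    -0.093] [-0.1  1.8  2.8] 0.059594025271719774
2 [{"offset": [-0.5, 7.2, 3.8], "rotation": [0.0008, -0.0002, 0.001]}, {"offset": [-0.5, 7.2, 3.8], "rotation": [0.0008, -0.0002, 0.001]}]
```

{"name": "apply_moves", "arguments": {
  "motion": [
    {"offset": [0,7,3.5],"rotation": [0,0,0]},
    {"offset": [0,7,4.5],"rotation": [0,0,0]},
    {"offset": [0,6,5],"rotation": [0,0,0]}
  ]
}}

```text
time: 25.0
tool_pos: [0.4561, -0.0915, 0.2411]
tool_rot: [3.139, 0.0, -0.095]
contact_force: [-0.3, 2.1, 2.0]
opening: 0.0595
```

```bash
python3 - <<'E'
from h import *
st()
P=json.load(open("fit0.json"))[0]
p=read_camera("wrist");cv2.imwrite("pics/w13.png",p["img"][:,:,::-1])
for q in["lever_ball","lever_pivot","nut_grip"]:
  for r in tip_of(q,p)[:1]: print(q,r["score"],tolathe(P,r["location"]).round(4))
E
```

```text
25.0 [-0.1473 -0.0642  0.2411] [ 3.139  0.    -0.095] [-0.3  2.1  2. ] 0.05945196161606625
lever_ball 0.56 [-0.1477 -0.0537  0.1802]
lever_pivot 0.6 [-0.1482  0.0134  0.1089]
```

View pics/w13.png

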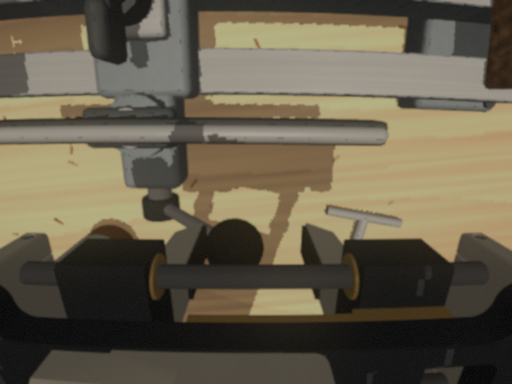

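Almost closed. Push gently until the stop shows in the force.

{"name": "apply_moves", "arguments": {
  "motion": [
    {"offset": [0,4,2.5],"rotation": [0,0,0]},
    {"offset": [0,4,1.5],"rotation": [0,0,0]}
  ]
}}

```text
time: 25.37
tool_pos: [0.4558, -0.0953, 0.2382]
tool_rot: [-3.136, -0.0, -0.095]
contact_force: [-0.2, 26.0, 20.4]
opening: 0.0595
```

```bash
python3 - <<'E'
from h import *
st()
E
```

```text
25.3667 [-0.1472 -0.068   0.2382] [-3.136 -0.    -0.095] [-0.2 26.  20.4] 0.05948348839326399
```

The closed stop is reached (26 N). Back off, lift and check.

{"name": "apply_moves", "arguments": {
  "motion": [
    {"offset": [0,-12,0],"rotation": [0,0,0]},
    {"offset": [0,-2,0],"rotation": [0,0,0]},
    {"offset": [0,0,-30],"rotation": [0,0,0]},
    {"offset": [0,-10,-40],"rotation": [0,0,0]},
    {"offset": [0,-20,-40],"rotation": [0,0,0]},
    {"offset": [0,-20,-10],"rotation": [0,0,0]},
    {"offset": [0,0,0],"rotation": [0,0,0]}
  ]
}}

```text
time: 25.95
tool_pos: [0.4613, -0.0311, 0.3611]
tool_rot: [-3.136, 0.003, -0.093]
contact_force: [0.1, 0.1, -0.2]
opening: 0.0595
```

```bash
python3 - <<'E'
from h import *
st()
P=json.load(open("fit0.json"))[0]
for i in range(2):
 p=read_camera("wrist");cv2.imwrite("pics/w14.png",p["img"][:,:,::-1])
 p2=read_camera("top");p3=read_camera("scene")
 cv2.imwrite("pics/s14.png",p3["img"][:,:,::-1])
 for c,x in(("w",p),("t",p2),("s",p3)):
  for q in["rest_end","blank_back","nut_grip","rest_grip","lever_ball","lever_pivot"]:
    for r in tip_of(q,x)[:1]: print(c,q,r["score"],tolathe(P,r["location"]).round(4))
E
python3 -c "
from ov import *
overlay('pics/o14.png',(200,330,120,220),6,.171,.171,'top')"
```

```text
25.95 [-0.1478 -0.0036  0.3611] [-3.136e+00  3.000e-03 -9.300e-02] [ 0.1  0.1 -0.2] 0.05946366428800383
w rest_end 0.65 [-0.078   0.1708  0.1858]
w nut_grip 0.64 [-0.0007  0.0112  0.1698]
w rest_grip 0.85 [-0.0787 -0.0707  0.1668]
w lever_ball 0.95 [-0.1456 -0.0548  0.1779]
w lever_pivot 0.66 [-0.148   0.0151  0.1097]
t rest_end 0.8 [-0.0749  0.1706  0.1858]
t blank_back 0.97 [-1.000e-04  1.678e-01  1.860e-01]
t nut_grip 0.5 [0.0039 0.0156 0.1691]
t lever_ball 0.54 [-0.1472 -0.053   0.1841]
t lever_pivot 0.62 [-0.1463  0.0138  0.109 ]
s rest_end 0.28 [0.0044 0.3909 0.2878]
s blank_back 0.91 [0.0014 0.1735 0.1924]
s nut_grip 0.71 [0.0041 0.0162 0.1712]
s rest_grip 0.92 [-0.08   -0.0719  0.1709]
s lever_ball 0.75 [-0.1497 -0.0558  0.179 ]
s lever_pivot 0.69 [-0.1478  0.0144  0.1116]
w rest_end 0.79 [-0.0762  0.1707  0.185 ]
w nut_grip 0.94 [0.0012 0.014  0.1717]
w rest_grip 0.58 [-0.0785 -0.0689  0.1694]
w lever_ball 0.89 [-0.1477 -0.0527  0.1775]
w lever_pivot 0.57 [-0.1489  0.0174  0.1133]
t rest_end 0.66 [-0.0775  0.1677  0.188 ]
t blank_back 0.68 [0.0008 0.1704 0.1909]
t nut_grip 0.44 [-0.0018  0.0155  0.1734]
t lever_ball 0.37 [-0.1443 -0.0531  0.1826]
t lever_pivot 0.81 [-0.1477  0.016   0.1063]
s blank_back 0.84 [-0.0015  0.1726  0.1914]
s nut_grip 0.52 [0.0007 0.0152 0.173 ]
s rest_grip 0.73 [-0.0776 -0.0695  0.1681]
s lever_ball 0.59 [-0.148  -0.0565  0.1836]
s lever_pivot 0.65 [-0.1464  0.0183  0.1116]
```

View pics/w14.png

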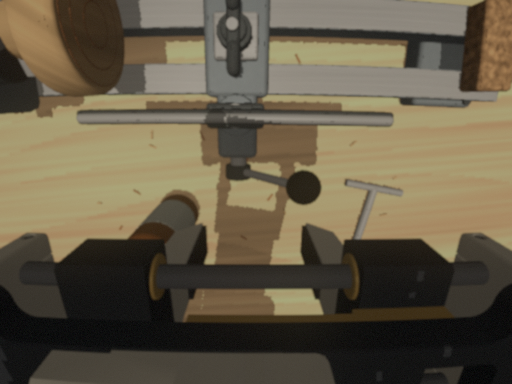

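View pics/o14.png

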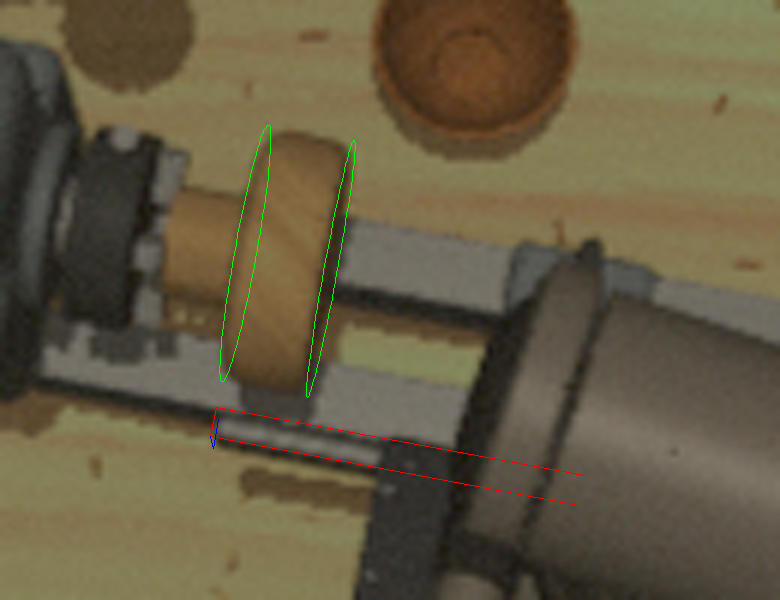

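```bash
python3 - <<'E'
from h import *
P=json.load(open("fit0.json"))[0]
ims=[]
for _ in range(6):
    p=read_camera("top");ims.append(p["img"].astype(float))
im=np.mean(ims,0);old=np.load("pics/topavg.npy");K=p["camera_matrix"];Dd=np.array(p["D"],float);rv=cv2.Rodrigues(np.array(p["R"]))[0];t=np.array(p["t"])
ys=np.arange(.160,.182,.001)
def prof(im,x,z):
    q=cv2.projectPoints(np.array([toworld(P,(x,y,z)) for y in ys]),rv,t,K,Dd)[0][:,0].astype(np.float32)
    return cv2.remap(im.astype(np.float32),q[:,0].reshape(1,-1),q[:,1].reshape(1,-1),cv2.INTER_CUBIC)[0].sum(1).astype(int)
print((ys*1e3).astype(int))
for x in(-.082,-.080,-.079): print(x,"old",prof(old,x,.183));print(x,"new",prof(im,x,.183))
for q in["oil_bottle_mid","sand_block_mid","chuck_key_mid","small_bowl_mid"]: 
    print(q,[r["location"] for r in tip_of(q,p)[:1]])
E
```

```text
[160 161 162 163 164 165 166 167 168 169 170 171 172 173 174 175 176 177
 178 179 180 181]
-0.082 old [321 323 327 334 344 350 347 338 316 289 264 236 220 209 198 198 202 203
 203 205 206 207]
-0.082 new [311 313 316 320 322 314 296 277 254 232 214 196 190 190 187 190 195 196
 193 193 196 199]
-0.08 old [327 334 341 354 362 365 362 355 335 304 267 227 191 168 150 145 150 155
 154 156 160 163]
-0.08 new [316 324 330 335 337 330 312 290 255 219 187 161 143 138 136 139 145 150
 147 148 152 156]
-0.079 old [307 316 324 333 340 340 337 333 315 286 254 213 177 150 131 127 133 138
 139 138 141 143]
-0.079 new [296 304 309 314 320 317 298 274 235 196 167 141 123 119 120 124 128 132
 132 132 135 137]
oil_bottle_mid [[0.3728, 0.1122, 0.1034]]
sand_block_mid [[0.5856, -0.3253, 0.1086]]
chuck_key_mid [[0.3428, -0.2126, 0.0082]]
small_bowl_mid [[0.7887, 0.0318, 0.0271]]
```

View pics/s14.png

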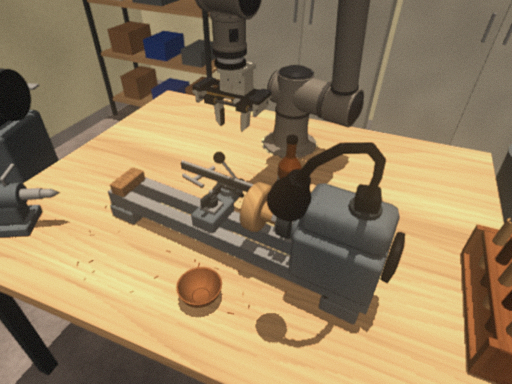

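The lever is at its closed stop, the wings are square and the loose things haven't moved. The rest end is about 2 mm short of the blank's back face, which is within what the cameras can resolve. Handing in.

```bash
python3 -c "
from cell import *
print(hand_in())"
```

```text
the job is handed in; nothing more can be done
None
```

The job is handed in at about 27 s on the robot's clock, all four steps done in the order asked. The bar's end is probably about 2 mm short of the blank's back face.

- **Lever open:** I pushed the cam lever over to its open stop.
- **Slide:** I pinched the bar and slid the rest towards the headstock until its end was level with the blank's back face.
- **Wing nut:** I turned it clockwise 1.64–1.66 rad, which left its wings square across the bed to about 0.01 rad by the tool's angle.
- **Lever closed:** I pushed the lever back until the force rose sharply at its closed stop, to 26 N along the bed and 20 N upwards. I then withdrew the arm so it touches nothing.

**Last checks**
- **Lever:** the ball is about 70 mm along from the pivot and 71 mm above it, away from the headstock. That is the fully closed position.
- **Clamp tension:** I could not measure it; I infer it from the nut's angle and the closed lever.
- **Bystanders:** the bottle, sanding block, chuck key and small bowl all measured where they started. I saw no contact with the blank, lamp or headstock.

**Where the checks disagreed**
- **Rest position:** the position networks put the bar's end at 0.170 m and the blank's back at 0.1715 m. Top-camera edge profiles gave about 0.168 and 0.171 m. The base shifted about 2.5 mm away from the headstock after I first set it, probably in the last push on the lever. I left it, because the error is close to the measuring accuracy and a correction would have meant unclamping again.
- **Wing nut position:** the wrist-camera network read the nut about 5 mm off the other views in some shots. I did not rely on those readings.

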